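# Open the cassette dock and slide the milling cassette home

### The arm

A 6-joint arm with a two-finger parallel gripper is mounted at the origin on a cart in front of the work surface, level with it; the furniture and walls round the work are solid. World frame = base frame: x ahead of the robot, y to its left, z up, the work surface at z = 0. Lengths are in m, angles in rad, forces in N, time in s.
With the tool pointing down it reaches from about 0.375 to 0.9 m from the base axis. Payload 3.1 kg.
Tool frame: the origin (TCP) lies on the centre line of the jaws, within the pads' length; the fingertips stand 25 mm ahead of it and the grasp point (between the pads) lies 6 mm ahead of it (robot.nose_length is the y of the fingertips in the tool frame, in m); y points along the fingers, z is the direction in which the jaws open and shut, and the axes are right-handed (so a half turn about y gives the same grasp; the last joint's range is limited). The gripper opens to 87 mm and grips with 3 to 60 N. Pads are 19 mm wide; open, the fingers measure 117 mm over their backs; the gripper's body (75 mm by 190 mm) begins 51 mm behind the grasp point.
Start: joints at [0.933, 0.527, 1.433, -0, 1.181, -0.178], TCP at [0.277, 0.56, 0.221] pointing down, gripper open.
Joint ranges: [-3.08, 3.08], [-0.75, 2.2], [0.22, 2.44], [-1.43, 4.57], [0, 2.65], [-2.85, 2.85]. Speed limits (rad/s): [2.79, 2.79, 3.14, 3.14, 3.14, 3.14].

### API

Orientations are given as a unit quaternion [x, y, z, w].
In Python, from rig import robot, eyes, ticket gives the robot as it stands.
- The arm moves only by the tool play_rows, never from a script. Its argument "series" is a list of rows, each a list of 7 numbers: the opening, from 0 (shut) to 1 (fully open), then the shift along the tool's x, y, z scaled (see below), then the turn, a rotation vector about the tool's x, y, z scaled (see below). In form: [[claw, dx, dy, dz, ax, ay, az], ...]. A call has 1 to 12 rows; each row shifts and turns the commanded pose from where the row before left it, along the tool's axes as they then stand; what a row does not reach is not made up. The controller multiplies each number of a shift by 100 mm and each number of a turn by 180 degrees. A row lasts 1/12 s, in which the tool goes at most 41.7 mm and 7.16 degrees, less where a joint would pass 70% of its speed; a pose out of reach is approached as far as the arm can. A call with a number of a shift or a turn outside -1 to 1 is refused whole. A call with a gripper value outside its range is refused whole. The fingers move at their own pace and stop on an object; "grip_force" is the grip in N (left out, the last holds). Time passes only in rows, so rows that do not move let the fingers close. It gives the time, the measured TCP pose, the force and the opening at its end, in the units of the state.
- robot.get_obs(): the state, without advancing time (a new reading comes with each control period).
- eyes.camera(name): name is "scene" or "top" or "wrist"; returns the picture (480x640x3 uint8, red, green, blue); there is no depth.
- eyes.camera_params(name): a dict with "K" (3x3 intrinsics, pixels), "rvec" (rotation vector, rad) and "tvec" (3), from world to camera coordinates, as OpenCV has them. Camera axes: x right, y down, z forward; pixel columns grow to the right and rows downward; lengths in m; the calibration is good to about 2 mm. The wrist camera is an equidistant fisheye: a pixel r from the principal point sees the ray r / f radians off the axis. A picture is of the moment at which its call begins: read the wrist's pose just before it. camera_params takes no time and is no camera call; for the wrist camera it gives the pose at the moment of the call.
- ticket.hand_in(): hands the job in, once; it reports no verdict.
The state is a dict: "time": time; "q": joint angles; "joint_velocities": joint speeds; "joint_torque": joint torques, N m; "position": TCP position; "tool_rot": TCP orientation; "ft_force": force on the tool from outside, world axes, zero at the start; "moment": the same for the moment, N m; "grip_width": finger opening in m.
Only numpy, scipy, OpenCV 4.12 (cv2) and the standard library are available. Lean on these libraries where they do the work, as an engineer would, in place of code of your own. Each camera call takes 0.05 s, during which the arm holds its last target.

### The job

Lift the blue keeper plate straight up off the dock's two dowels, keeping it level, and lay it flat and lengthwise on the middle of the green mat. Then slide the milling cassette over the bench, never lifting it and round the plaster model and turning short of the grey stone without touching either, into the open dock until it sits fully home and square against the black bumpers. Leave the tin and the bottle where they stand.

Things in the scene. Friction and masses are not known exactly. Their poses are not given: they have to be found in the camera images.
- dock: Fixed aluminium dock screwed to the bench. Origin on the bench in the middle of the dock; +x points into it, the open front faces -x. Side rails along x, 18 mm high, inner faces at y = +70 and -70 mm, from x = -36 to +76 mm. Outside them screw flanges reach y = +105 and -105 mm, under 8 mm high.
- dock_stop (a point): Middle of the two black bumpers' faces on the dock's back stop, 58.5 mm in +x of the dock's origin, 9 mm above the bench. The stop is 18 mm high. The cassette is home when its leading side touches the bumpers.
- dock_front (a point): Middle of the dock's front, 53 mm in -x of its origin, on the bench. At 86 mm to +y and -y of it stand upright dowels, 8 mm thick, tips 22.5 mm above the bench, each on a pad 8 mm high reaching x = -17 to +17 mm, and from 70 to 102 mm to the side. Same axes as the dock.
- keeper_grip (a point): On the blue keeper plate: point in the middle of its black grip bar (14 mm along x, 60 mm along y, from 20 mm below to 14 mm above this point), 32 mm above the plate's underside. Plate 34 (x) by 204 (y) by 12 mm thick, 0.22 kg. Its two 9 mm holes at y = +86 and -86 mm sit on the dowels; its underside is 8 mm above the bench at the start and must rise 15 mm to clear them.
- keeper: The blue keeper plate, origin at the centre of its underside, same axes as keeper_grip.
- mat: Fixed thin green mat, 215 mm (its x) by 75 mm (its y) by 2 mm, beside the dock on the dock's +y side; origin at the centre of its underside. The keeper plate goes here with its long side along the mat's x.
- cassette: The milling cassette, origin on its underside, 2 mm in -x of cassette_mid; same axes.
- cassette_mid (a point): Centre (9 mm up) of the loose milling cassette: flat, square, dark frame round a white disc, 17 mm high, 0.21 kg. Flat upright sides, up to 15 mm high: x sides 56 mm from this point, flat for y = -34 to 34 mm; y sides 58 mm, flat for x = -32 to 43 mm. Pushing takes 1 to 2 N. Too wide to grip; two fingertips apart, just above the bench, push it steadily. Its x starts roughly along the dock's x.
- model: Obstacle, not to be touched: cream plaster tooth-arch model stuck down to the bench at the inner corner of the cassette's way, 62 mm (x) by 66 mm (y) by 28 mm; origin at the centre of its underside.
- stone: Obstacle, not to be touched: grey sharpening stone stuck down to the bench beyond the turn, 24 mm (x) by 52 mm (y) by 16 mm; origin at the centre of its underside.
- tin: Bystander: loose round tin just behind the start of the cassette's way, blue lid on a white body, 64 mm across, 28 mm high; origin at the centre of its underside.
- bottle: Bystander: loose small white bottle with black cap, on the dock's -y side, 30 mm across, 70 mm high; origin at the centre of its underside.

How it is judged:
By the outcome, as a careful person would: the job done as asked, in the order asked, and still so for the second after the job is handed in, with the robot touching nothing.
It also fails if it takes over 72 s, if anything falls off the work surface, if the arm or the gripper's body presses on something with over 40 N, if the wrist force passes 120 N, or if a joint passes its speed limit or range.

## Working session

There is one attempt and no reset: what is moved stays moved. The work goes in short steps, Python scripts to look and compute and a tool call to move; the robot and the scene stay as the last step left them, time stands still between calls to the robot, and variables do not carry over. Pictures are saved under pics/ and viewed, and the job is handed in when it is done.

Besides the shell and the picture viewer there is one more tool, called after "Request:" by a JSON object that holds its "method" and its "body", one argument or row to a line. play_rows: Moves the arm, as the interface text tells. Its arguments: {"type":"object","properties":{"series":{"type":"array","items":{"type":"array","items":{"type":"number"}}},"grip_force":{"type":"number"}},"required":["series"]}

```bash
ls; mkdir -p pics
python3 - <<'E'
from rig import robot, eyes, ticket
import cv2
print(robot.get_obs(), robot.nose_length)
for n in ("scene","top","wrist"):
    p=eyes.camera_params(n); print(n,p)
    im=eyes.camera(n); cv2.imwrite(f"pics/{n}0.png",im[:,:,::-1])
E
```

```text
pics
{'time': 0.0, 'q': array([ 9.33475254e-01,  5.28476988e-01,  1.43391426e+00, -3.44780381e-05,
        1.18140556e+00, -1.78519100e-01]), 'joint_velocities': array([ 7.24626575e-05, -4.01053471e-04, -5.27741911e-04, -6.91062381e-04,
        1.27183944e-03,  1.12103234e-03]), 'joint_torque': array([-1.27618241e-03, -4.40044963e+01, -1.76589543e+01,  6.32108166e-02,
        5.82139380e-02, -1.54620329e-04]), 'position': array([0.27633703, 0.55975687, 0.2201612 ]), 'tool_rot': array([ 0.689303  , -0.16108619,  0.1604886 , -0.68786337]), 'ft_force': array([0.28524623, 0.30379354, 1.13176324]), 'moment': array([-0.04662347, -0.01479192,  0.00425037]), 'grip_width': 0.08709327623219679} 0.025
scene {'K': array([[472.60144763,   0.        , 322.85647406],
       [  0.        , 472.60144763, 239.32396056],
       [  0.        ,   0.        ,   1.        ]]), 'rvec': array([ 1.14553055, -2.27197837,  1.06201984]), 'tvec': array([0.35575372, 0.32583639, 0.55074845])}
top {'K': array([[533.40394512,   0.        , 312.19761449],
       [  0.        , 533.40394512, 250.91530638],
       [  0.        ,   0.        ,   1.        ]]), 'rvec': array([ 2.06256316, -2.16565751,  0.21660731]), 'tvec': array([0.05073538, 0.56453338, 0.88932305])}
wrist {'K': array([[371.64829954,   0.        , 323.30753019],
       [  0.        , 371.64829954, 240.29411293],
       [  0.        ,   0.        ,   1.        ]]), 'rvec': array([-2.44749259, -1.5213293 , -0.22360582]), 'tvec': array([-0.62411144, -0.03496731,  0.39069015])}
```

View pics/scene0.png

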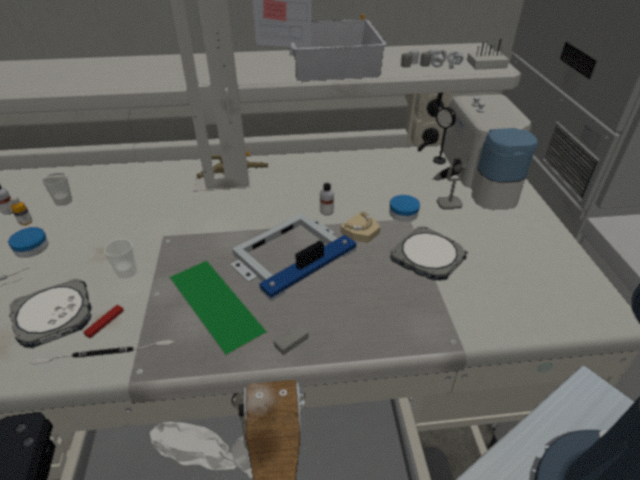

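View pics/top0.png

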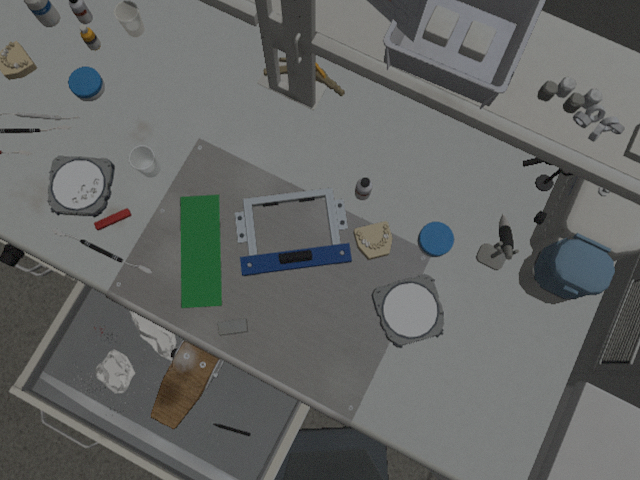

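View pics/wrist0.png

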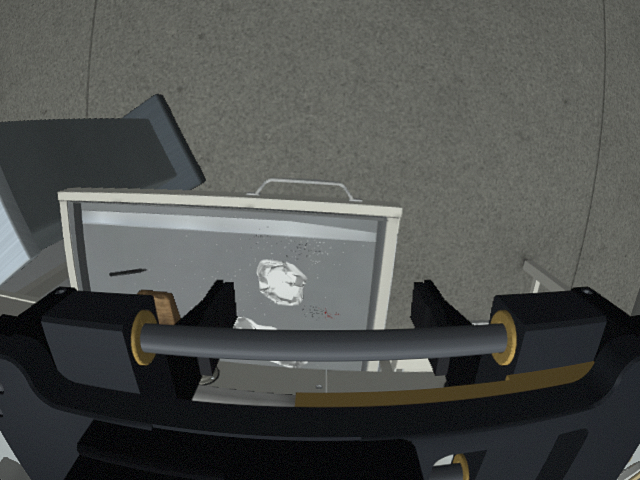

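The scene and top views show:
- the dock, with the blue keeper across its front at about top (296,258)
- the green mat at (200,250) and the stone at (232,326)
- the model at (374,240) and the cassette at (410,310)
- the tin at (436,239) and the bottle at (364,187)

Next I'll measure these.

```bash
cat > h.py <<'E'
from rig import robot, eyes, ticket
import cv2, numpy as np
from scipy.spatial.transform import Rotation as R
def ray(n,uv,P=None):
    P=P or eyes.camera_params(n); Rm=cv2.Rodrigues(P["rvec"])[0]; c=-Rm.T@P["tvec"]
    uv=np.atleast_2d(np.array(uv,float)); K=P["K"]
    d=np.c_[(uv[:,0]-K[0,2])/K[0,0],(uv[:,1]-K[1,2])/K[1,1],np.ones(len(uv))]
    if n=="wrist":
        t=np.hypot(d[:,0],d[:,1]); s=np.where(t>1e-9,np.sin(t)/np.maximum(t,1e-9),1); d=np.c_[d[:,0]*s,d[:,1]*s,np.cos(t)]
    return c,d@Rm
def onz(n,uv,z,P=None):
    c,d=ray(n,uv,P); return c+d*((z-c[2])/d[:,2])[:,None]
def two(n1,uv1,n2,uv2):
    c1,d1=ray(n1,uv1);c2,d2=ray(n2,uv2);d1=d1[0]/np.linalg.norm(d1);d2=d2[0]/np.linalg.norm(d2)
    A=np.c_[d1,-d2];s=np.linalg.lstsq(A,c2-c1,rcond=None)[0];p=c1+d1*s[0];q=c2+d2*s[1]
    return (p+q)/2,np.linalg.norm(p-q)
def proj(n,X,P=None):
    P=P or eyes.camera_params(n); Rm=cv2.Rodrigues(P["rvec"])[0]; x=np.atleast_2d(X)@Rm.T+P["tvec"]
    if n=="wrist":
        r=np.hypot(x[:,0],x[:,1]);t=np.arctan2(r,x[:,2]);x=np.c_[x[:,:2]/np.maximum(r,1e-9)[:,None]*t[:,None],np.ones(len(x))]
    u=x/x[:,2:]@P["K"].T; return u[:,:2]
def mask(im,lo,hi,box):
    h=cv2.cvtColor(im,cv2.COLOR_RGB2HSV); m=cv2.inRange(h,lo,hi); b=np.zeros_like(m); x0,y0,x1,y1=box; b[y0:y1,x0:x1]=255
    m&=b; cs=cv2.findContours(m,cv2.RETR_EXTERNAL,cv2.CHAIN_APPROX_NONE)[0]
    return max(cs,key=cv2.contourArea)
E
python3 - <<'E'
from h import *
np.set_printoptions(precision=4,suppress=True)
im=cv2.imread("pics/top0.png")[:,:,::-1].copy(); sc=cv2.imread("pics/scene0.png")[:,:,::-1].copy()
print("top cam",ray("top",[0,0])[0],"scene",ray("scene",[0,0])[0])
c=mask(im,(50,100,50),(75,255,255),(150,170,250,330)); r=cv2.minAreaRect(onz("top",c[:,0],.002)[:,:2].astype(np.float32)*1000); print("mat",r)
c=mask(im,(105,120,60),(125,255,255),(220,230,370,290)); r=cv2.minAreaRect(onz("top",c[:,0],.020)[:,:2].astype(np.float32)*1000); print("keeper",r)
h=cv2.cvtColor(im,cv2.COLOR_RGB2HSV)
c=mask(im,(0,0,0),(179,255,60),(270,240,320,275));r=cv2.minAreaRect(onz("top",c[:,0],.054)[:,:2].astype(np.float32)*1000); print("bar",r)
c=mask(im,(95,120,60),(112,255,255),(410,215,460,265)); print("tin",cv2.minEnclosingCircle(onz("top",c[:,0],.028)[:,:2].astype(np.float32)*1000))
c=mask(im,(0,0,190),(179,60,255),(370,275,450,345)); print("disc",cv2.minEnclosingCircle(onz("top",c[:,0],.017)[:,:2].astype(np.float32)*1000),cv2.fitEllipse(c))
for n,(x0,y0,x1,y1),f,i in (("a",(220,170,460,350),3,im),("b",(220,190,480,370),3,sc)):
    cv2.imwrite(f"pics/z{n}.png",cv2.resize(i[y0:y1,x0:x1,::-1],None,fx=f,fy=f,interpolation=cv2.INTER_CUBIC))
E
```

```text
top cam [0.3752 0.0286 0.9852] scene [0.0393 0.4128 0.6034]
mat ((590.4228515625, 233.4655303955078), (213.12586975097656, 73.89605712890625), 0.4787848889827728)
keeper ((560.73095703125, 54.699974060058594), (33.94831466674805, 201.86720275878906), 4.732413291931152)
bar ((558.1987915039062, 54.03172302246094), (19.215991973876953, 58.10953903198242), 3.6580374240875244)
tin ((584.7166748046875, -205.65223693847656), 31.756332397460938)Traceback (most recent call last):
  File "<stdin>", line 10, in <module>
  File "h.py", line 25, in mask
    return max(cs,key=cv2.contourArea)
ValueError: max() iterable argument is empty
```

Run:
```python
from h import *
np.set_printoptions(precision=4,suppress=True)
im=cv2.imread("pics/top0.png")[:,:,::-1].copy(); sc=cv2.imread("pics/scene0.png")[:,:,::-1].copy()
print(im[310,410],im[330,440-10])
c=mask(im,(0,0,175),(179,60,255),(370,275,450,345)); print("disc",cv2.contourArea(c),cv2.minEnclosingCircle(onz("top",c[:,0],.017)[:,:2].astype(np.float32)*1000))
for n,(x0,y0,x1,y1),f,i in (("a",(220,170,460,350),3,im),("b",(220,190,480,370),3,sc)):
    cv2.imwrite(f"pics/z{n}.png",cv2.resize(i[y0:y1,x0:x1,::-1],None,fx=f,fy=f,interpolation=cv2.INTER_CUBIC))
```

```text
[139 141 143] [58 63 66]Traceback (most recent call last):
  File "<stdin>", line 5, in <module>
  File "h.py", line 25, in mask
    return max(cs,key=cv2.contourArea)
ValueError: max() iterable argument is empty
```

Run:
```python
from h import *
np.set_printoptions(precision=4,suppress=True)
im=cv2.imread("pics/top0.png")[:,:,::-1].copy(); sc=cv2.imread("pics/scene0.png")[:,:,::-1].copy()
for n,(x0,y0,x1,y1),f,i in (("a",(220,170,460,350),3,im),("b",(220,190,480,370),3,sc)):
    cv2.imwrite(f"pics/z{n}.png",cv2.resize(i[y0:y1,x0:x1,::-1],None,fx=f,fy=f,interpolation=cv2.INTER_CUBIC))
print(im[310,370:450,0])
```

```text
[ 93  97  94  94  94  76  43  65  95  91  88  70  51  95 148 142 143 139
 140 143 141 143 142 140 143 140 142 140 141 142 141 143 142 141 142 141
 137 143 140 139 139 138 143 140 142 140 141 138 140 140 139 141 141 143
 142 140 143 142 139 143 141 145 141 141 139 145 134  70  58  78  93  90
  98 119 124 123 122 123 124 125]
```

View pics/za.png

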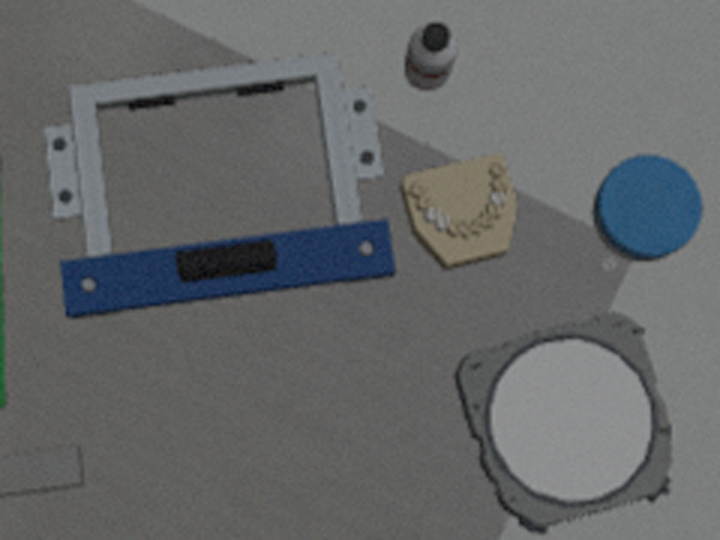

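View pics/zb.png

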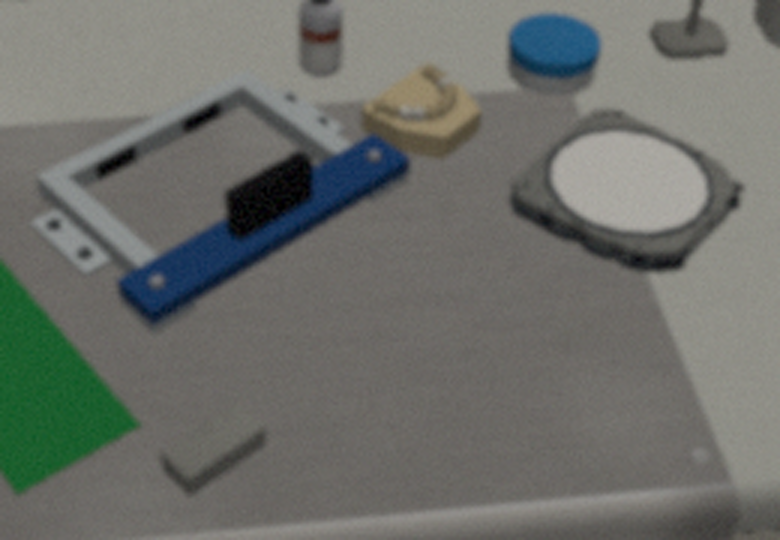

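Run:
```python
from h import *
im=cv2.imread("pics/top0.png")[:,:,::-1].copy(); sc=cv2.imread("pics/scene0.png")[:,:,::-1].copy()
out=[]
for n,(x0,y0,x1,y1),f,i in (("c",(365,268,450,353),7,im),("s",(210,310,260,345),12,im),("d",(380,220,480,285),7,sc),("e",(260,320,320,360),12,sc)):
    z=np.clip(i[y0:y1,x0:x1,::-1]*1.5,0,255).astype(np.uint8)
    z=cv2.resize(z,None,fx=f,fy=f,interpolation=cv2.INTER_CUBIC)
    for k in range(0,x1-x0,10): cv2.putText(z,str(x0+k),(k*f,10),0,.35,(0,0,255),1); cv2.line(z,(k*f,12),(k*f,18),(0,0,255),1)
    for k in range(0,y1-y0,10): cv2.putText(z,str(y0+k),(0,k*f+4),0,.35,(0,0,255),1)
    cv2.imwrite(f"pics/z{n}.png",z)
```

```text
(no output)
```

View pics/zc.png

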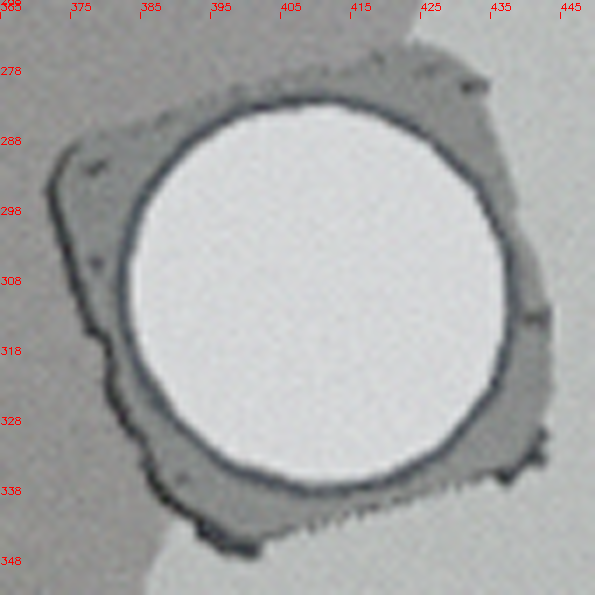

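View pics/zs.png

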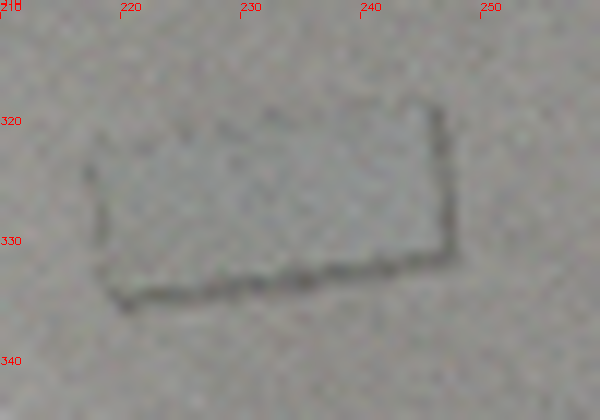

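View pics/zd.png

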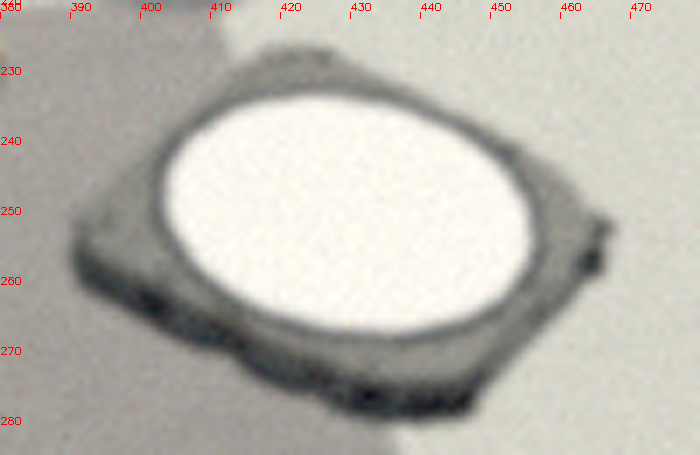

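View pics/ze.png

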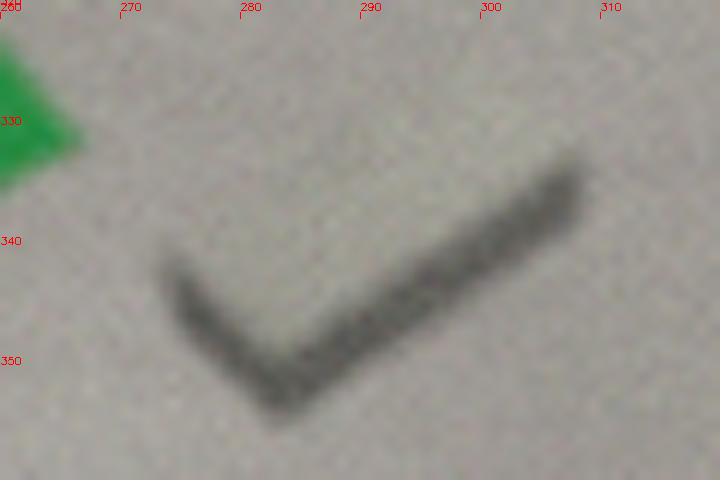

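Run:
```python
from h import *
np.set_printoptions(precision=1,suppress=True)
im=cv2.imread("pics/top0.png")[:,:,::-1].copy(); sc=cv2.imread("pics/scene0.png")[:,:,::-1].copy()
def o(n,uv,z): return onz(n,uv,z)[:,:2]*1000
c=mask(im,(0,0,120),(179,60,255),(384,283,436,337)); print("disc",cv2.minEnclosingCircle(o("top",c[:,0],.017).astype(np.float32)))
print("cass up side\n",o("top",[[377,287.5],[397,281],[415,276]],.016)); print("low\n",o("top",[[404,345.5],[418,341.5],[430,338]],.016))
print("left\n",o("top",[[372.5,296],[377,311],[385,334]],.016),"\nright",o("top",[[435,283],[439,298],[443,313],[443,325]],.016))
print("stone top",o("top",[[217.2,322],[245.3,318.2],[247,331.3],[219,334.6]],.016))
print("stone scene",o("scene",[[273,341.5],[282.5,352.5],[307.5,334]],.014))
za=lambda l:np.array(l)/3+[220,170]
print("model top (z28)",o("top",za([[403,185],[500,153],[517,195],[508,250],[447,267],[408,222]]),.025))
print("bumpers top",o("top",za([[130,107],[176,100],[238,94],[283,87]]),.014))
print("rails inner: left",o("top",za([[95,108],[110,250]]),.018),"right",o("top",za([[318,85],[340,220]]),.018))
print("screws L",o("top",za([[59,144],[65,197]]),.008),"R",o("top",za([[360,106],[367,157]]),.008))
print("dowels",o("top",za([[89,285],[366,248]]),.0225))
print("dowel two",two("top",za([89,285]),"scene",np.array([157,281])/3+[220,190]),two("top",za([366,248]),"scene",np.array([374,154])/3+[220,190]))
print("bottle cap",o("top",za([435,37]),.07))
# bar two view
```

```text
disc ((458.30108642578125, -148.7799835205078), 48.45536804199219)
cass up side
 [[ 500.9  -92.1]
 [ 511.1 -129.6]
 [ 518.7 -163.3]]
low
 [[ 394.3 -132.7]
 [ 400.2 -158.3]
 [ 405.3 -180.4]]
left
 [[ 485.7  -82.8]
 [ 458.1  -89. ]
 [ 416.3 -100.4]] 
right [[ 504.  -198.7]
 [ 476.2 -203.4]
 [ 448.7 -208. ]
 [ 427.2 -205.9]]
stone top [[452.4 200.7]
 [456.7 149.8]
 [433.1 147.3]
 [429.7 197.7]]
stone scene [[454.7 202.1]
 [428.6 201.5]
 [434.9 150.9]]
model top (z28) [[ 605.6  -56.7]
 [ 623.  -118. ]
 [ 595.8 -126.4]
 [ 561.6 -118.2]
 [ 552.9  -80.2]
 [ 582.1  -58.3]]
bumpers top [[667.2 111.1]
 [670.4  81.9]
 [672.4  42.6]
 [675.6  14. ]]
rails inner: left [[666.5 132.7]
 [575.  125.8]] right [[674.6  -8. ]
 [586.9 -17. ]]
screws L [[647.  157.1]
 [612.4 154.1]] R [[662.5 -34.3]
 [628.9 -36.7]]
dowels [[552.9 138.8]
 [567.6 -31.7]]
dowel two (array([0.6, 0.1, 0. ]), np.float64(0.002577823314550547)) (array([ 0.6, -0. ,  0. ]), np.float64(0.0022576705645838764))
bottle cap [[684.9 -77.7]]
```

Measured so far:
- **Dock:** front is at about (560,54) mm, yaw about 4.8°.
- **Mat:** (590,233).
- **Cassette:** centre is at about (457,-149), yaw about 13.7°.
- **Stone:** centre is at about (443,174).
- **Model:** its near corner is at about (553,-80).

Next I'll work out the tool axes and the first move.

```bash
cat >> h.py <<'E'
np.set_printoptions(precision=4,suppress=True)
def rel(x,y,z,jaw):
    """tool shift (mm) after turning, and turn about tool y (deg) to bring jaw axis to world angle jaw (mod 180)"""
    s=robot.get_obs(); T=R.from_quat(s["tool_rot"]); zx=T.as_matrix()[:,2]; a=np.degrees(np.arctan2(zx[1],zx[0]))
    print("pos",s["position"]*1000,"jawang",round(a,2),"down",T.as_matrix()[:,1],"q",s["q"],"F",s["ft_force"],"t",round(s["time"],2),"w",s["grip_width"])
    for k in (-1,0,1):
        w=(jaw-a)+180*k; w=(w+360)%360-(360 if (w%360)>180 else 0)
        # tool y points down: world yaw +w == turn -w about tool y
        T2=T*R.from_rotvec([0,-np.radians(w),0]); d=T2.inv().apply(np.array([x,y,z])-s["position"])*1000
        print("  turn ay deg",round(-w,2),"scaled",round(-w/180,4),"shift tool mm",d,"q6",)
E
python3 - <<'E'
from h import *
s=robot.get_obs(); print(R.from_quat(s["tool_rot"]).as_matrix())
rel(.5603,.0537,.20,4.75)
E
```

```text
[[ 0.8966 -0.001   0.4429]
 [-0.4429 -0.0014  0.8966]
 [-0.0003 -1.     -0.0017]]
pos [276.4351 559.9178 220.378 ] jawang 63.71 down [-0.001  -0.0014 -1.    ] q [ 0.9335  0.5283  1.4336 -0.      1.1814 -0.1785] F [ 0.6883 -0.3361  0.2216] t 0.15 w 0.08675588920534832
  turn ay deg -121.04 scaled -0.6724 shift tool mm [-527.9591   20.7897 -240.9939] q6
  turn ay deg 58.96 scaled 0.3276 shift tool mm [527.9591  20.7897 240.9939] q6
  turn ay deg -121.04 scaled -0.6724 shift tool mm [-527.9591   20.7897 -240.9939] q6
```

Request:
{"method": "play_rows", "body": {
  "series": [
    [1, 0, 0, 0, 0, 0.0364, 0],
    [1, 0, 0, 0, 0, 0.0364, 0],
    [1, 0, 0, 0, 0, 0.0364, 0],
    [1, 0, 0, 0, 0, 0.0364, 0],
    [1, 0, 0, 0, 0, 0.0364, 0],
    [1, 0, 0, 0, 0, 0.0364, 0],
    [1, 0, 0, 0, 0, 0.0364, 0],
    [1, 0, 0, 0, 0, 0.0364, 0],
    [1, 0, 0, 0, 0, 0.0364, 0],
    [1, 0.3, 0, 0.137, 0, 0, 0],
    [1, 0.3, 0, 0.137, 0, 0, 0],
    [1, 0.3, 0, 0.137, 0, 0, 0]
  ]
}}

```text
time: 1.15
position: [0.325, 0.4732, 0.2207]
tool_rot: [0.521, -0.478, 0.478, -0.52]
ft_force: [-0.2, 0.1, -0.1]
grip_width: 0.087
```

Request:
{"method": "play_rows", "body": {
  "series": [
    [1, 0.3, 0, 0.137, 0, 0, 0],
    [1, 0.3, 0, 0.137, 0, 0, 0],
    [1, 0.3, 0, 0.137, 0, 0, 0],
    [1, 0.3, 0, 0.137, 0, 0, 0],
    [1, 0.3, 0, 0.137, 0, 0, 0],
    [1, 0.3, 0, 0.137, 0, 0, 0],
    [1, 0.3, 0, 0.137, 0, 0, 0],
    [1, 0.3, 0, 0.137, 0, 0, 0],
    [1, 0.3, 0, 0.137, 0, 0, 0],
    [1, 0.3, 0, 0.137, 0, 0, 0],
    [1, 0.3, 0, 0.137, 0, 0, 0],
    [1, 0.3, 0, 0.137, 0, 0, 0]
  ]
}}

```text
time: 2.15
position: [0.5191, 0.1274, 0.221]
tool_rot: [0.52, -0.479, 0.479, -0.52]
ft_force: [-0.7, 0.3, 1.1]
grip_width: 0.0871
```

Run:
```python
from h import *
rel(.5603,.0537,.15,4.75)
```

```text
pos [519.119  127.3508 220.9605] jawang 4.73 down [-0.0005  0.0001 -1.    ] q [ 0.0313  0.4065  1.6592  0.0001  1.0764 -0.0513] F [-0.6567  0.2649  1.1477] t 2.15 w 0.08711344885461263
  turn ay deg 179.98 scaled 0.9999 shift tool mm [-76.8159  70.9329 -34.9792] q6
  turn ay deg -0.02 scaled -0.0001 shift tool mm [76.8159 70.9329 34.9792] q6
  turn ay deg 179.98 scaled 0.9999 shift tool mm [-76.8159  70.9329 -34.9792] q6
```

Request:
{"method": "play_rows", "body": {
  "series": [
    [1, 0.25, 0.1, 0.11, 0, 0, 0],
    [1, 0.25, 0.15, 0.12, 0, 0, 0],
    [1, 0.22, 0.15, 0.12, 0, 0, 0],
    [1, 0, 0.2, 0, 0, 0, 0],
    [1, 0, 0.1, 0, 0, 0, 0],
    [1, 0, 0, 0, 0, 0, 0],
    [1, 0, 0, 0, 0, 0, 0]
  ]
}}

```text
time: 2.73
position: [0.5586, 0.0607, 0.1507]
tool_rot: [0.521, -0.479, 0.478, -0.52]
ft_force: [-0.3, -0.7, 0.2]
grip_width: 0.0868
```

Run:
```python
from h import *
rel(.5603,.0537,.15,4.75)
for n in ("wrist","top"):
    im=eyes.camera(n); cv2.imwrite(f"pics/{n}1.png",im[:,:,::-1])
import pickle; pickle.dump(eyes.camera_params("wrist"),open("w1.pkl","wb"))
```

```text
pos [558.6017  60.6631 150.6515] jawang 4.78 down [-0.0024  0.0004 -1.    ] q [-0.0908  0.5371  1.6594  0.0002  0.9475 -0.1744] F [-0.3174 -0.7424  0.2093] t 2.73 w 0.08683386442099271
  turn ay deg -179.97 scaled -0.9998 shift tool mm [-7.0802  0.6447 -1.1174] q6
  turn ay deg 0.03 scaled 0.0002 shift tool mm [7.0802 0.6447 1.1174] q6
  turn ay deg -179.97 scaled -0.9998 shift tool mm [-7.0802  0.6447 -1.1174] q6
```

View pics/wrist1.png

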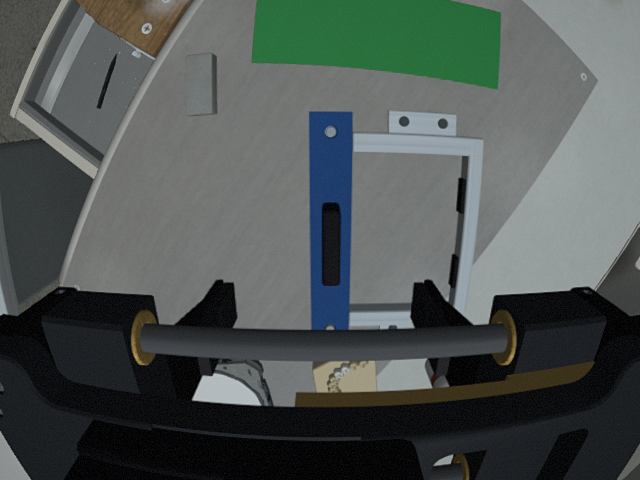

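The wrist view shows the keeper at (331,220), the bar at (331,245) and the dowel tips at (330,131) and about (330,328). I'll refine the keeper's pose from it.

Run:
```python
from h import *
import pickle; P=pickle.load(open("w1.pkl","rb"))
im=cv2.imread("pics/wrist1.png")[:,:,::-1].copy()
def o(uv,z): return onz("wrist",uv,z,P)[:,:2]*1000
c=mask(im,(105,120,40),(125,255,255),(295,105,365,320)); pts=o(c[:,0],.02)
# edge lines for rows 150..300
for side in (0,1):
    L=[]
    for r in list(range(120,195))+list(range(292,315)):
        u=c[c[:,0,1]==r][:,0,0]; L.append([u.min() if side==0 else u.max()+1,r])
    q=o(np.array(L)+[0,.5],.02); l=cv2.fitLine(q.astype(np.float32),cv2.DIST_HUBER,0,.01,.01).ravel(); print("edge",l, np.degrees(np.arctan2(l[1],l[0])))
    e=l[2:]+l[:2]*((53.7-l[3])/l[1]); print(" x at y=53.7",e)
b=mask(im,(0,0,0),(179,255,45),(310,195,350,292)); print("barpx",cv2.boundingRect(b),cv2.minAreaRect(o(b[:,0],.054).astype(np.float32)))
h=cv2.inRange(im,(110,110,110),(255,255,255)); ys,xs=np.nonzero(h[122:140,320:341]); print("dowel+y",xs.mean()+320,ys.mean()+122,o([xs.mean()+320,ys.mean()+122],.0215))
v=mask(im,(50,100,40),(75,255,255),(240,0,520,95)); print("mat",cv2.minAreaRect(o(v[:,0],.002).astype(np.float32)))
x0,y0,x1,y1=290,100,370,340
z=cv2.resize(im[y0:y1,x0:x1,::-1],None,fx=2.5,fy=2.5,interpolation=cv2.INTER_CUBIC); cv2.imwrite("pics/zw.png",np.clip(z*1.6,0,255).astype(np.uint8))
```

```text
edge [  0.0812  -0.9967 547.15    88.515 ] -85.341225
 x at y=53.7 [549.9871  53.7   ]
edge [  0.0855  -0.9963 579.0962 105.3483] -85.09391
 x at y=53.7 [583.5295  53.7   ]
barpx (322, 203, 18, 83) ((565.8178100585938, 58.34925079345703), (12.947983741760254, 63.553810119628906), 4.757515907287598)
dowel+y 330.36986301369865 131.68493150684932 [[558.922  140.3839]]
mat ((595.3080444335938, 234.41781616210938), (214.5380096435547, 74.7061996459961), 0.7908886075019836)
```

View pics/zw.png

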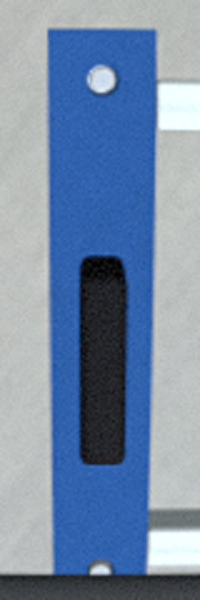

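Run:
```python
from h import *
s=robot.get_obs(); print(s["position"],s["time"])
im=cv2.imread("pics/scene0.png")[:,:,::-1].copy()
c=mask(im,(50,100,50),(75,255,255),(150,240,290,370)); print("mat scene",cv2.minAreaRect(onz("scene",c[:,0],.002)[:,:2].astype(np.float32)*1000))
c=mask(im,(105,120,60),(125,255,255),(255,225,365,300)); print("keeper scene px",cv2.boundingRect(c))
zb=lambda l:np.array(l)/3+[220,190]
print("dowels scene",onz("scene",zb([[157,281],[374,154]]),.0215)*1000)
P=eyes.camera_params("wrist"); w=eyes.camera("wrist"); cv2.imwrite("pics/wrist2.png",w[:,:,::-1])
import pickle; P0=pickle.load(open("w1.pkl","rb")); print(P["rvec"]-P0["rvec"],P["tvec"]-P0["tvec"],ray("wrist",[323,240],P))
# finger tips as seen in top cam: tcp projection
for n in("top","scene"):
    print(n,proj(n,s["position"]+[0,0,-.025]))
im=eyes.camera("top"); x0,y0,x1,y1=240,190,360,310
cv2.imwrite("pics/top2.png",cv2.resize(im[y0:y1,x0:x1,::-1],None,fx=5,fy=5,interpolation=cv2.INTER_CUBIC))
im=eyes.camera("scene"); x0,y0,x1,y1=230,130,390,290
cv2.imwrite("pics/scene2.png",cv2.resize(im[y0:y1,x0:x1,::-1],None,fx=3.5,fy=3.5,interpolation=cv2.INTER_CUBIC))
```

```text
[0.5598 0.0608 0.152 ] 2.8333
mat scene ((592.8953857421875, 234.15830993652344), (211.86659240722656, 72.68795776367188), 0.6474102735519409)
keeper scene px (260, 236, 95, 59)
dowels scene [[555.5463 140.2328  21.5   ]
 [570.072  -30.8027  21.5   ]]
[0. 0. 0.] [0. 0. 0.] (array([0.553 , 0.1408, 0.3145]), array([[ 0.0246, -0.2892, -0.9569]]))
top [[289.3583 247.4066]]
scene [[307.2743 217.1775]]
```

View pics/scene2.png

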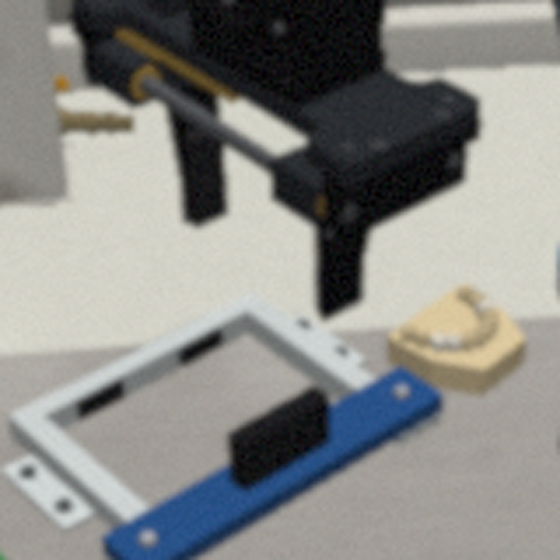

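Request:
{"method": "play_rows", "body": {
  "series": [
    [1, 0.06, 0, 0.04, 0, 0, 0],
    [1, 0, 0.2, 0, 0, 0, 0],
    [1, 0, 0.2, 0, 0, 0, 0],
    [1, 0, 0.2, 0, 0, 0, 0],
    [1, 0, 0.06, 0, 0, 0, 0],
    [1, 0, 0, 0, 0, 0, 0],
    [1, 0, 0, 0, 0, 0, 0],
    [1, 0, 0, 0, 0, 0, 0]
  ]
}}

```text
time: 3.65
position: [0.5652, 0.0543, 0.0863]
tool_rot: [-0.52, 0.478, -0.48, 0.521]
ft_force: [-0.2, -1.0, 0.2]
grip_width: 0.0872
```

Run:
```python
from h import *
rel(.5640,.0545,.05,4.75)
P=eyes.camera_params("wrist"); im=eyes.camera("wrist"); cv2.imwrite("pics/wrist3.png",im[:,:,::-1])
s=robot.get_obs(); T=R.from_quat(s["tool_rot"])
def o(uv,z): return onz("wrist",uv,z,P)[:,:2]*1000
c=mask(im,(105,120,40),(125,255,255),(200,60,450,290)); print(cv2.boundingRect(c))
b=mask(im,(0,0,0),(179,255,45),(310,130,360,300)); print("barpx",cv2.boundingRect(b),cv2.minAreaRect(o(b[:,0],.054).astype(np.float32)))
print("centre plane px", proj("wrist",s["position"]+T.apply([[-.03,0,0],[-.03,.03,0],[0,0.0,0]]),P))
```

```text
pos [565.2208  54.2546  86.3058] jawang 4.75 down [ 0.0025 -0.0003 -1.    ] q [-0.101   0.6398  1.6918 -0.      0.8075 -0.1839] F [-0.2038 -1.0315  0.185 ] t 3.65 w 0.08720723406834713
  turn ay deg 180.0 scaled 1.0 shift tool mm [ 0.363  36.3026  1.2842] q6
  turn ay deg -0.0 scaled -0.0 shift tool mm [-0.363  36.3026 -1.2842] q6
  turn ay deg 180.0 scaled 1.0 shift tool mm [ 0.363  36.3026  1.2842] q6
(294, 95, 56, 195)
barpx (310, 211, 24, 89) ((563.5845947265625, 65.4837646484375), (12.927347183227539, 52.1642951965332), 4.099524974822998)
centre plane px [[322.8881 241.9261]
 [322.9679 225.3758]
 [322.9172 300.996 ]]
```

View pics/wrist3.png

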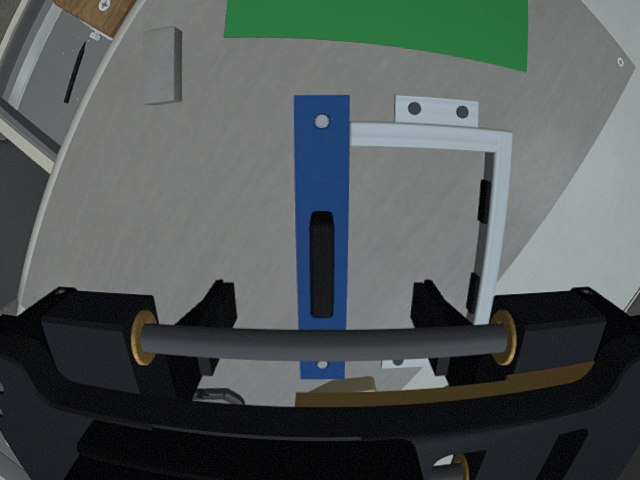

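Request:
{"method": "play_rows", "body": {
  "series": [
    [1, 0, 0.12, -0.01, 0, 0, 0],
    [1, 0, 0.12, 0, 0, 0, 0],
    [1, 0, 0.12, 0, 0, 0, 0],
    [1, 0, 0, 0, 0, 0, 0],
    [1, 0, 0, 0, 0, 0, 0]
  ]
}}

```text
time: 4.12
position: [0.5629, 0.0543, 0.049]
tool_rot: [0.52, -0.479, 0.479, -0.52]
ft_force: [0.1, 0.8, 1.1]
grip_width: 0.087
```

Request:
{"method": "play_rows", "body": {
  "series": [
    [0, 0, 0, 0, 0, 0, 0],
    [0, 0, 0, 0, 0, 0, 0],
    [0, 0, 0, 0, 0, 0, 0],
    [0, 0, 0, 0, 0, 0, 0],
    [0, 0, 0, 0, 0, 0, 0],
    [0, 0, 0, 0, 0, 0, 0],
    [0, 0, 0, 0, 0, 0, 0],
    [0, 0, 0, 0, 0, 0, 0],
    [0, 0, 0, 0, 0, 0, 0],
    [0, 0, 0, 0, 0, 0, 0],
    [0, 0, 0, 0, 0, 0, 0],
    [0, 0, 0, 0, 0, 0, 0]
  ],
  "grip_force": 8
}}

```text
time: 5.12
position: [0.5631, 0.0543, 0.0491]
tool_rot: [-0.52, 0.479, -0.479, 0.52]
ft_force: [0.5, 0.7, 0.3]
grip_width: 0.0153
```

Run:
```python
from h import *
rel(.5640,.0545,.05,4.75); print(robot.get_obs()["moment"])
P=eyes.camera_params("wrist"); im=eyes.camera("wrist"); cv2.imwrite("pics/wrist4.png",im[:,:,::-1])
```

```text
pos [563.149   54.3163  49.1315] jawang 4.75 down [ 0.0001 -0.     -1.    ] q [-0.1013  0.6997  1.7122  0.      0.7295 -0.1842] F [0.5123 0.6683 0.3075] t 5.12 w 0.015302361655494099
  turn ay deg 180.0 scaled 1.0 shift tool mm [ 0.1126 -0.8684 -0.8634] q6
  turn ay deg -0.0 scaled -0.0 shift tool mm [-0.1126 -0.8684  0.8634] q6
  turn ay deg 180.0 scaled 1.0 shift tool mm [ 0.1126 -0.8684 -0.8634] q6
[-0.0417 -0.1832 -0.0225]
```

View pics/wrist4.png

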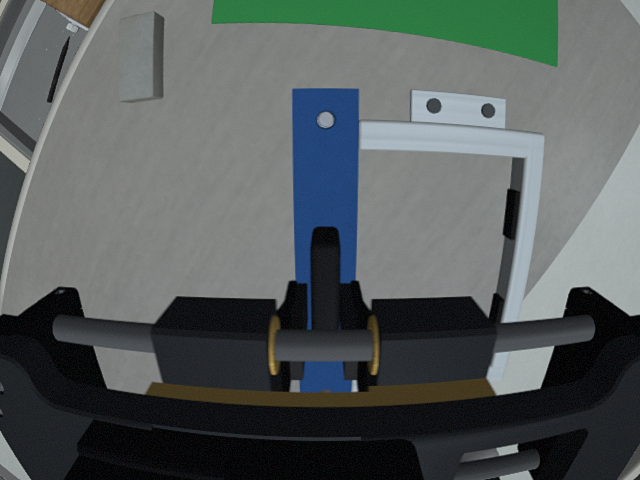

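The wrist view shows both fingers straddling the bar at (325,265), about centred. I'll finish closing.

Request:
{"method": "play_rows", "body": {
  "series": [
    [0, 0, 0, 0, 0, 0, 0],
    [0, 0, 0, 0, 0, 0, 0],
    [0, 0, 0, 0, 0, 0, 0],
    [0, 0, 0, 0, 0, 0, 0]
  ],
  "grip_force": 8
}}

```text
time: 5.5
position: [0.5633, 0.0543, 0.0492]
tool_rot: [-0.52, 0.479, -0.479, 0.52]
ft_force: [0.7, -0.7, -0.7]
grip_width: 0.0134
```

Request:
{"method": "play_rows", "body": {
  "series": [
    [0, 0, 0, 0, 0, 0, 0],
    [0, 0, 0, 0, 0, 0, 0],
    [0, 0, 0, 0, 0, 0, 0],
    [0, 0, 0, 0, 0, 0, 0]
  ],
  "grip_force": 30
}}

```text
time: 5.83
position: [0.5633, 0.0543, 0.0492]
tool_rot: [-0.52, 0.479, -0.479, 0.52]
ft_force: [1.4, 0.2, 0.4]
grip_width: 0.0128
```

Request:
{"method": "play_rows", "body": {
  "series": [
    [0, 0, -0.02, 0, 0, 0, 0],
    [0, 0, -0.02, 0, 0, 0, 0],
    [0, 0, -0.02, 0, 0, 0, 0],
    [0, 0, -0.02, 0, 0, 0, 0],
    [0, 0, -0.02, 0, 0, 0, 0],
    [0, 0, -0.02, 0, 0, 0, 0],
    [0, 0, -0.03, 0, 0, 0, 0],
    [0, 0, -0.03, 0, 0, 0, 0],
    [0, 0, -0.04, 0, 0, 0, 0],
    [0, 0, -0.05, 0, 0, 0, 0],
    [0, 0, -0.1, 0, 0, 0, 0],
    [0, 0, -0.1, 0, 0, 0, 0]
  ]
}}

```text
time: 6.83
position: [0.5628, 0.0543, 0.0969]
tool_rot: [0.52, -0.479, 0.479, -0.52]
ft_force: [0.6, -0.2, -1.8]
grip_width: 0.013
```

Run:
```python
from h import *
rel(.593,.234,.09,90.6)
P=eyes.camera_params("wrist"); im=eyes.camera("wrist"); cv2.imwrite("pics/wrist5.png",im[:,:,::-1])
im=eyes.camera("scene"); x0,y0,x1,y1=180,130,390,310
cv2.imwrite("pics/scene5.png",cv2.resize(im[y0:y1,x0:x1,::-1],None,fx=3,fy=3,interpolation=cv2.INTER_CUBIC))
```

```text
pos [562.7661  54.3326  96.868 ] jawang 4.74 down [-0.0008  0.0001 -1.    ] q [-0.1014  0.6217  1.6895 -0.      0.8313 -0.1841] F [ 0.5809 -0.2148 -1.8289] t 6.83 w 0.012985445403251849
  turn ay deg 94.14 scaled 0.523 shift tool mm [ -32.1194    6.8536 -179.3405] q6
  turn ay deg -85.86 scaled -0.477 shift tool mm [ 32.1194   6.8536 179.3405] q6
  turn ay deg 94.14 scaled 0.523 shift tool mm [ -32.1194    6.8536 -179.3405] q6
```

View pics/scene5.png

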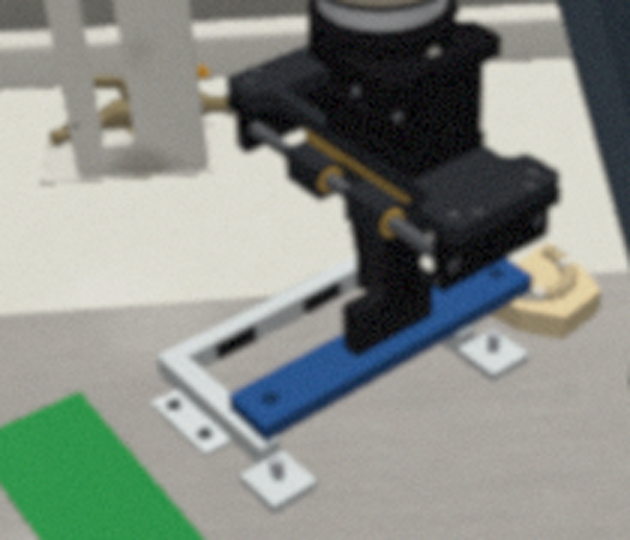

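The keeper is clear of both dowels, at scene5 (270,470) and (492,345), and hangs level. I'll turn it and carry it to the mat.

Request:
{"method": "play_rows", "body": {
  "series": [
    [0, 0, -0.05, 0, 0, -0.0298, 0],
    [0, 0, -0.05, 0, 0, -0.0298, 0],
    [0, 0, 0, 0, 0, -0.0298, 0],
    [0, 0, 0, 0, 0, -0.0298, 0],
    [0, 0, 0, 0, 0, -0.0298, 0],
    [0, 0, 0, 0, 0, -0.0298, 0],
    [0, 0, 0, 0, 0, -0.0298, 0],
    [0, 0, 0, 0, 0, -0.0298, 0],
    [0, 0, 0, 0, 0, -0.0298, 0],
    [0, 0, 0, 0, 0, -0.0298, 0],
    [0, 0, 0, 0, 0, -0.0298, 0],
    [0, 0, 0, 0, 0, -0.0298, 0]
  ]
}}

```text
time: 7.93
position: [0.563, 0.0543, 0.1063]
tool_rot: [0.696, -0.127, 0.127, -0.696]
ft_force: [-0.4, 0.6, -1.6]
grip_width: 0.0133
```

Request:
{"method": "play_rows", "body": {
  "series": [
    [0, 0, 0, 0, 0, -0.0298, 0],
    [0, 0, 0, 0, 0, -0.0298, 0],
    [0, 0, 0, 0, 0, -0.0298, 0],
    [0, 0, 0, 0, 0, -0.0298, 0],
    [0, 0.04, 0, 0.2, 0, 0, 0],
    [0, 0.04, 0, 0.25, 0, 0, 0],
    [0, 0.04, 0, 0.25, 0, 0, 0],
    [0, 0.04, 0, 0.25, 0, 0, 0],
    [0, 0.04, 0, 0.25, 0, 0, 0],
    [0, 0.04, 0, 0.25, 0, 0, 0],
    [0, 0.04, 0, 0.2, 0, 0, 0],
    [0, 0.04, 0, 0.14, 0, 0, 0]
  ]
}}

```text
time: 8.93
position: [0.5931, 0.2357, 0.1062]
tool_rot: [-0.707, -0.004, 0.004, 0.707]
ft_force: [0.8, -0.3, -2.2]
grip_width: 0.0134
```

Request:
{"method": "play_rows", "body": {
  "series": [
    [0, 0, 0, 0, 0, 0, 0],
    [0, 0, 0, 0, 0, 0, 0],
    [0, 0, 0, 0, 0, 0, 0],
    [0, 0, 0, 0, 0, 0, 0]
  ]
}}

```text
time: 9.27
position: [0.593, 0.2322, 0.106]
tool_rot: [0.707, 0.003, -0.003, -0.707]
ft_force: [0.4, 0.4, -2.9]
grip_width: 0.0131
```

Run:
```python
from h import *
rel(.593,.234,.06,90.6)
P=eyes.camera_params("wrist"); im=eyes.camera("wrist"); cv2.imwrite("pics/wrist6.png",im[:,:,::-1])
im=eyes.camera("top"); cv2.imwrite("pics/top6.png",im[:,:,::-1])
```

```text
pos [593.0035 232.2425 106.0098] jawang 90.5 down [-0.001  -0.0006 -1.    ] q [ 0.1983  0.6831  1.4957 -0.0005  0.9639 -1.3808] F [ 0.4122  0.3601 -2.8708] t 9.27 w 0.013135814790450687
  turn ay deg 179.9 scaled 0.9994 shift tool mm [-0.0611 46.0086 -1.7868] q6
  turn ay deg -0.1 scaled -0.0006 shift tool mm [ 0.0611 46.0086  1.7868] q6
  turn ay deg 179.9 scaled 0.9994 shift tool mm [-0.0611 46.0086 -1.7868] q6
```

View pics/wrist6.png

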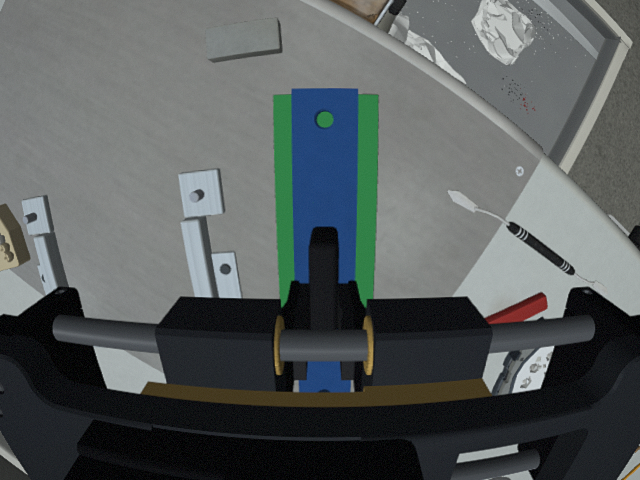

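View pics/top6.png

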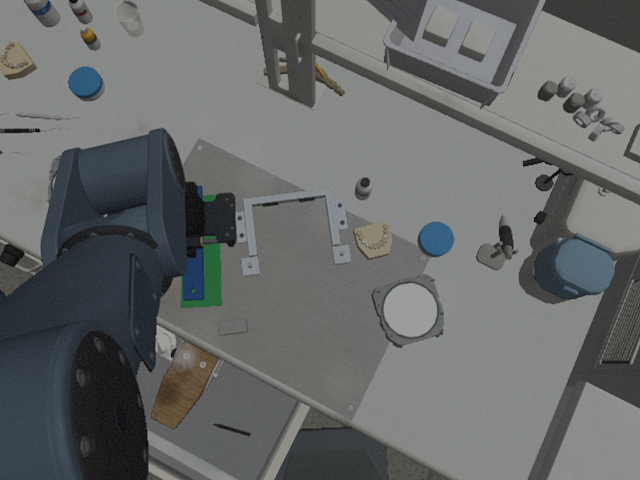

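Run:
```python
from h import *
P=eyes.camera_params("wrist")
print(onz("wrist",[[292,88],[358,88]],.0765,P)*1000); print(onz("wrist",[[274,94],[378,94]],.002,P)*1000)
```

```text
[[491.0948 215.6896  76.5   ]
 [490.7725 249.181   76.5   ]]
[[486.5679 196.6726   2.    ]
 [485.8108 270.2121   2.    ]]
```

Request:
{"method": "play_rows", "body": {
  "series": [
    [0, 0, 0.1, 0.01, 0, 0, 0],
    [0, 0, 0.1, 0, 0, 0, 0],
    [0, 0, 0.1, 0, 0, 0, 0],
    [0, 0, 0.1, 0, 0, 0, 0],
    [0, 0, 0.08, 0, 0, 0, 0],
    [0, 0, 0.06, 0, 0, 0, 0],
    [0, 0, 0.03, 0, 0, 0, 0],
    [0, 0, 0.02, 0, 0, 0, 0],
    [0, 0, 0.01, 0, 0, 0, 0],
    [0, 0, 0, 0, 0, 0, 0],
    [0, 0, 0, 0, 0, 0, 0]
  ]
}}

```text
time: 10.28
position: [0.5937, 0.2347, 0.0466]
tool_rot: [-0.707, -0.004, 0.003, 0.707]
ft_force: [-0.2, -0.1, -2.4]
grip_width: 0.0131
```

Request:
{"method": "play_rows", "body": {
  "series": [
    [0, 0, 0.01, 0, 0, 0, 0],
    [0, 0, 0.01, 0, 0, 0, 0],
    [0, 0, 0.008, 0, 0, 0, 0],
    [0, 0, 0, 0, 0, 0, 0],
    [0, 0, 0, 0, 0, 0, 0]
  ]
}}

```text
time: 10.7
position: [0.5933, 0.2346, 0.0434]
tool_rot: [-0.707, -0.003, 0.004, 0.707]
ft_force: [-0.4, -0.1, -2.4]
grip_width: 0.0129
```

Request:
{"method": "play_rows", "body": {
  "series": [
    [0, 0, 0.004, 0, 0, 0, 0],
    [0, 0, 0.004, 0, 0, 0, 0],
    [0, 0, 0, 0, 0, 0, 0],
    [0, 0, 0, 0, 0, 0, 0]
  ]
}}

```text
time: 11.03
position: [0.5934, 0.2349, 0.0431]
tool_rot: [-0.707, -0.004, 0.003, 0.707]
ft_force: [-2.0, 0.9, 2.2]
grip_width: 0.0133
```

Request:
{"method": "play_rows", "body": {
  "series": [
    [0.6, 0, 0, 0, 0, 0, 0],
    [0.6, 0, 0, 0, 0, 0, 0],
    [0.6, 0, 0, 0, 0, 0, 0],
    [0.6, 0, 0, 0, 0, 0, 0],
    [0.6, 0, -0.05, 0, 0, 0, 0],
    [0.6, 0, -0.1, 0, 0, 0, 0],
    [0.6, 0, -0.2, 0, 0, 0, 0],
    [0.6, 0, -0.25, 0, 0, 0, 0],
    [0.6, 0, -0.25, 0, 0, 0, 0]
  ]
}}

```text
time: 11.78
position: [0.5931, 0.2345, 0.1288]
tool_rot: [0.707, 0.003, -0.004, -0.707]
ft_force: [0.5, -0.4, 0.6]
grip_width: 0.052
```

Run:
```python
from h import *
P=eyes.camera_params("wrist"); im=eyes.camera("wrist"); cv2.imwrite("pics/wrist7.png",im[:,:,::-1])
# push1 start: robot frame = top frame + (2.7,.7)
c=np.array([459.5,-148.2]); th=np.radians(4.75); ex=np.array([np.cos(th),np.sin(th)])
p=c-ex*85; print(p); rel(p[0]/1000,p[1]/1000,.13,94.75)
```

```text
[ 374.7919 -155.2387]
pos [596.6621 235.4187 134.7343] jawang 90.58 down [ 0.0097  0.0019 -1.    ] q [ 0.2019  0.6467  1.4737 -0.0001  1.0114 -1.379 ] F [2.0002 0.8081 2.8762] t 11.83 w 0.05136273501700505
  turn ay deg 175.83 scaled 0.9769 shift tool mm [253.4867   1.845  370.9488] q6
  turn ay deg -4.17 scaled -0.0231 shift tool mm [-253.4867    1.845  -370.9488] q6
  turn ay deg 175.83 scaled 0.9769 shift tool mm [253.4867   1.845  370.9488] q6
```

View pics/wrist7.png

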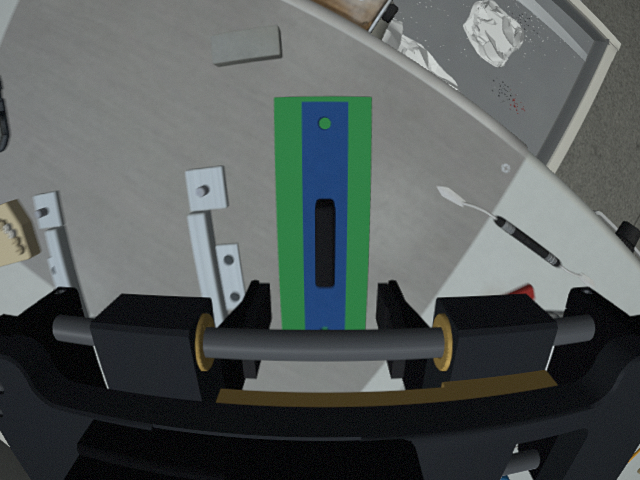

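The plate lies flat and lengthwise on the mat. The green margins in the wrist view are 28 and 25 px, so it is about 1 mm off the middle. Now I'll go behind the cassette's -x side.

Request:
{"method": "play_rows", "body": {
  "series": [
    [0.37, 0, 0, 0, 0, -0.0231, 0],
    [0.37, -0.1, 0, -0.14, 0, 0, 0],
    [0.37, -0.17, 0, -0.25, 0, 0, 0],
    [0.37, -0.17, 0, -0.25, 0, 0, 0],
    [0.37, -0.17, 0, -0.25, 0, 0, 0],
    [0.37, -0.17, 0, -0.25, 0, 0, 0],
    [0.37, -0.17, 0, -0.25, 0, 0, 0],
    [0.37, -0.17, 0, -0.25, 0, 0, 0],
    [0.37, -0.17, 0, -0.25, 0, 0, 0],
    [0.37, -0.17, 0, -0.25, 0, 0, 0],
    [0.37, -0.17, 0, -0.25, 0, 0, 0],
    [0.37, -0.17, 0, -0.25, 0, 0, 0]
  ]
}}

```text
time: 12.83
position: [0.4354, -0.0446, 0.1284]
tool_rot: [0.707, 0.03, -0.029, -0.706]
ft_force: [0.4, -0.1, -0.4]
grip_width: 0.0321
```

Request:
{"method": "play_rows", "body": {
  "series": [
    [0.37, -0.17, 0, -0.25, 0, 0, 0],
    [0.37, -0.17, 0, -0.25, 0, 0, 0],
    [0.37, -0.17, 0, -0.25, 0, 0, 0],
    [0.37, -0.1, 0, -0.15, 0, 0, 0],
    [0.37, 0, 0, 0, 0, 0, 0],
    [0.37, 0, 0, 0, 0, 0, 0],
    [0.37, 0, 0, 0, 0, 0, 0]
  ]
}}

```text
time: 13.42
position: [0.3827, -0.1378, 0.128]
tool_rot: [0.707, 0.029, -0.029, -0.706]
ft_force: [0.4, 0.3, -0.2]
grip_width: 0.032
```

Run:
```python
from h import *
rel(.375,-.155,.08,94.75)
P=eyes.camera_params("wrist"); im=eyes.camera("wrist"); cv2.imwrite("pics/wrist8.png",im[:,:,::-1])
import pickle; pickle.dump(P,open("w8.pkl","wb"))
im=eyes.camera("top"); cv2.imwrite("pics/top8.png",im[:,:,::-1])
```

```text
pos [ 382.7366 -137.8304  127.9886] jawang 94.71 down [ 0.0009 -0.0003 -1.    ] q [-0.6222  0.4142  2.0558  0.0004  0.6706 -2.2756] F [ 0.3779  0.3483 -0.1544] t 13.42 w 0.032045979863742365
  turn ay deg 179.96 scaled 0.9998 shift tool mm [ 9.1759 47.987  16.45  ] q6
  turn ay deg -0.04 scaled -0.0002 shift tool mm [ -9.1759  47.987  -16.45  ] q6
  turn ay deg 179.96 scaled 0.9998 shift tool mm [ 9.1759 47.987  16.45  ] q6
```

View pics/wrist8.png

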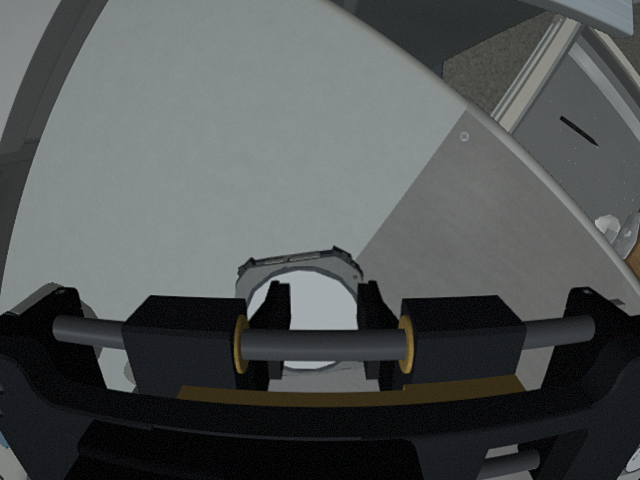

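View pics/top8.png

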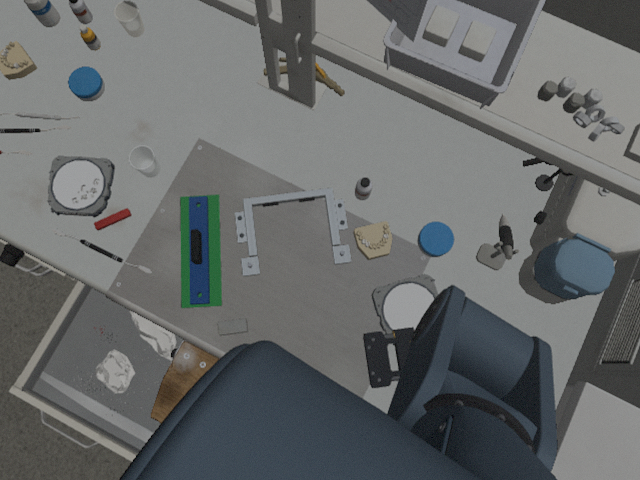

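Run:
```python
from h import *
import pickle; P=pickle.load(open("w8.pkl","rb"))
im=cv2.imread("pics/wrist8.png"); x0,y0,x1,y1=220,235,400,395
z=cv2.resize(np.clip(im[y0:y1,x0:x1]*1.3,0,255).astype(np.uint8),None,fx=4,fy=4,interpolation=cv2.INTER_CUBIC)[:,:]
for k in range(0,180,20): cv2.putText(z,str(x0+k),(k*4,10),0,.4,(0,0,255),1)
for k in range(0,160,20): cv2.putText(z,str(y0+k),(0,k*4+4),0,.4,(0,0,255),1)
cv2.imwrite("pics/zw8.png",z[:600])
```

```text
(no output)
```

View pics/zw8.png

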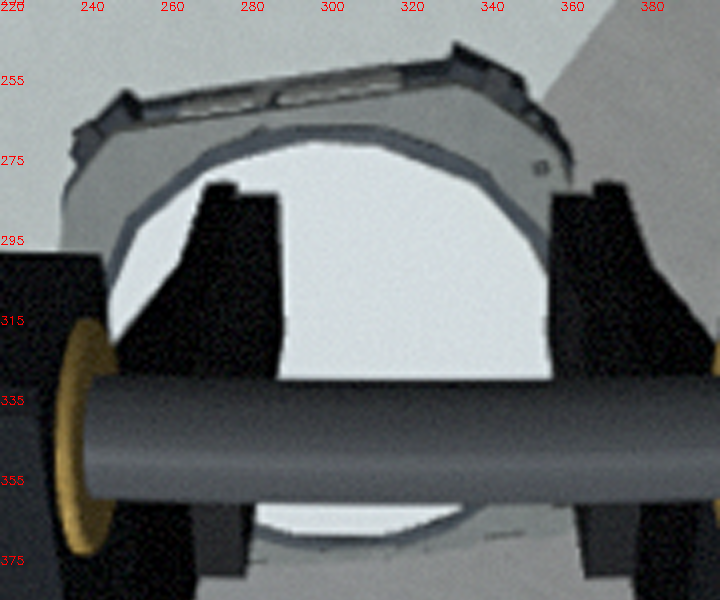

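Run:
```python
from h import *
import pickle; P=pickle.load(open("w8.pkl","rb"))
a=onz("wrist",[[250,267],[333,256]],.016,P)[:,:2]*1000; print(a,np.degrees(np.arctan2(*(a[1]-a[0])[::-1]))-90)
b=onz("wrist",[[254,262],[333,250.5]],.001,P)[:,:2]*1000;print(b,np.degrees(np.arctan2(*(b[1]-b[0])[::-1]))-90)
c=onz("wrist",[[247,305],[357,297],[300,269],[305,371]],.017,P)[:,:2]*1000;print(c)
```

```text
[[ 413.511  -194.1843]
 [ 398.5636 -128.8475]] 12.885990930638215
[[ 414.7232 -193.5494]
 [ 399.0199 -128.4374]] 13.559334047591761
[[ 447.5238 -196.2701]
 [ 432.0154 -106.1238]
 [ 411.2325 -153.9037]
 [ 510.649  -143.8422]]
```

Request:
{"method": "play_rows", "body": {
  "series": [
    [0.37, -0.07, 0, -0.165, 0, 0, 0],
    [0.37, 0, 0.2, 0, 0, 0, 0],
    [0.37, 0, 0.25, 0, 0, 0, 0],
    [0.37, 0, 0.2, 0, 0, 0, 0],
    [0.37, 0, 0.1, 0, 0, 0, 0],
    [0.37, 0, 0, 0, 0, 0, 0],
    [0.37, 0, 0, 0, 0, 0, 0],
    [0.37, 0, 0, 0, 0, 0, 0]
  ]
}}

```text
time: 14.18
position: [0.3773, -0.1547, 0.053]
tool_rot: [0.707, 0.03, -0.029, -0.706]
ft_force: [-0.2, -0.2, -0.2]
grip_width: 0.0323
```

Run:
```python
from h import *
rel(.3778,-.1557,.03,94.75)
P=eyes.camera_params("wrist"); im=eyes.camera("wrist"); cv2.imwrite("pics/wrist9.png",im[:,:,::-1])
```

```text
pos [ 377.2797 -154.7292   52.9663] jawang 94.81 down [ 0.0007 -0.0005 -1.    ] q [-0.6649  0.5905  2.1083  0.0001  0.442  -2.3196] F [-0.2359 -0.2251 -0.2291] t 14.18 w 0.03233839769546122
  turn ay deg -179.94 scaled -0.9997 shift tool mm [-0.4238 22.9671  0.998 ] q6
  turn ay deg 0.06 scaled 0.0003 shift tool mm [ 0.4238 22.9671 -0.998 ] q6
  turn ay deg -179.94 scaled -0.9997 shift tool mm [-0.4238 22.9671  0.998 ] q6
```

View pics/wrist9.png

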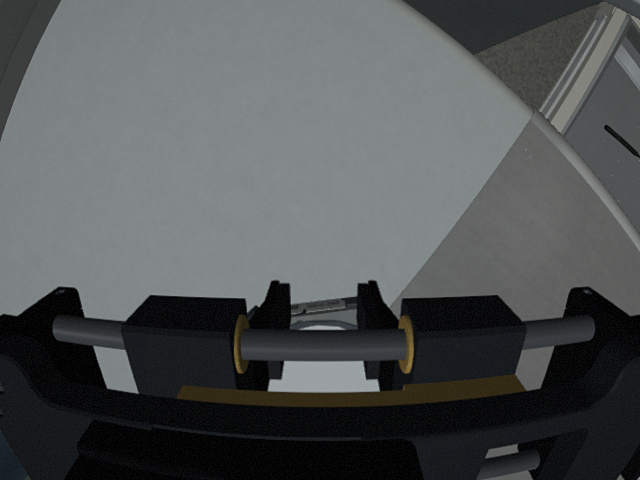

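Request:
{"method": "play_rows", "body": {
  "series": [
    [0.37, 0, 0.1, 0, 0, 0, 0],
    [0.37, 0, 0.09, 0, 0, 0, 0],
    [0.37, 0, 0.04, 0, 0, 0, 0],
    [0.37, 0, 0, 0, 0, 0, 0],
    [0.37, 0, 0, 0, 0, 0, 0],
    [0.37, 0.04, 0, 0, 0, 0, 0],
    [0.37, 0.04, 0, 0, 0, 0, 0],
    [0.37, 0.03, 0, 0, 0, 0, 0],
    [0.37, 0.03, 0, 0, 0, 0, 0]
  ]
}}

```text
time: 14.98
position: [0.3914, -0.1541, 0.0298]
tool_rot: [0.707, 0.03, -0.029, -0.706]
ft_force: [0.9, -0.5, -0.1]
grip_width: 0.0325
```

Request:
{"method": "play_rows", "body": {
  "series": [
    [0.37, 0.03, 0, 0, 0, 0, 0],
    [0.37, 0.03, 0, 0, 0, 0, 0],
    [0.37, 0.03, 0, 0, 0, 0, 0],
    [0.37, 0.03, 0, 0, 0, 0, 0],
    [0.37, 0.03, 0, 0, 0, 0, 0],
    [0.37, 0, 0, 0, 0, 0, 0]
  ]
}}

```text
time: 15.48
position: [0.4064, -0.1529, 0.0296]
tool_rot: [0.707, 0.03, -0.029, -0.706]
ft_force: [1.1, -0.7, 0.4]
grip_width: 0.0319
```

Run:
```python
from h import *
rel(.4126,-.1525,.03,94.75)
im=eyes.camera("wrist"); cv2.imwrite("pics/wrist10.png",im[220:400,200:440,::-1])
im=eyes.camera("top"); cv2.imwrite("pics/top10.png",cv2.resize(im[200:380,320:480,::-1],None,fx=3.3,fy=3.3))
```

```text
pos [ 406.4069 -152.9021   29.5606] jawang 94.75 down [ 0.0009 -0.0006 -1.    ] q [-0.6184  0.6567  2.0527  0.      0.4311 -2.2721] F [ 1.1227 -0.746   0.4065] t 15.48 w 0.031866847946004744
  turn ay deg 180.0 scaled 1.0 shift tool mm [-6.2055 -0.4341  0.1125] q6
  turn ay deg -0.0 scaled -0.0 shift tool mm [ 6.2055 -0.4341 -0.1125] q6
  turn ay deg 180.0 scaled 1.0 shift tool mm [-6.2055 -0.4341  0.1125] q6
```

View pics/wrist10.png

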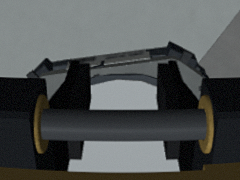

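View pics/top10.png

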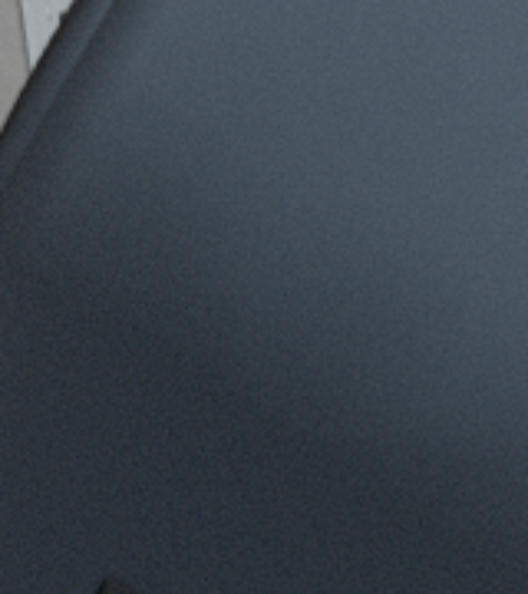

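Run:
```python
from h import *
P=eyes.camera_params("wrist"); im=eyes.camera("wrist"); s=robot.get_obs(); T=R.from_quat(s["tool_rot"])
pts=[[tx,ty,tz] for tx in(-.0095,.0095) for ty in (0,.008,.025) for tz in (.016,.031,-.016,-.031)]
print(np.c_[np.array(pts)*1000,proj("wrist",s["position"]+T.apply(pts),P)])
print(onz("wrist",[[235,290],[272,275],[375,262]],.016,P)*1000)
x0,y0,x1,y1=220,240,400,395
z=cv2.resize(np.clip(im[y0:y1,x0:x1,::-1]*2.0,0,255).astype(np.uint8),None,fx=4,fy=4,interpolation=cv2.INTER_CUBIC)
for k in range(0,180,20): cv2.putText(z,str(x0+k),(k*4,10),0,.4,(0,0,255),1)
for k in range(0,155,20): cv2.putText(z,str(y0+k),(0,k*4+4),0,.4,(0,0,255),1)
cv2.imwrite("pics/zw10.png",z[:600])
```

```text
[[ -9.5      0.      16.     356.8442 282.0658]
 [ -9.5      0.      31.     387.8312 281.7616]
 [ -9.5      0.     -16.     289.7191 282.0591]
 [ -9.5      0.     -31.     258.7331 281.7487]
 [ -9.5      8.      16.     355.4921 275.6921]
 [ -9.5      8.      31.     385.2649 275.4548]
 [ -9.5      8.     -16.     291.0742 275.6858]
 [ -9.5      8.     -31.     261.3023 275.4426]
 [ -9.5     25.      16.     352.9361 263.7073]
 [ -9.5     25.      31.     380.4019 263.5749]
 [ -9.5     25.     -16.     293.6359 263.7016]
 [ -9.5     25.     -31.     266.1708 263.5638]
 [  9.5      0.      16.     355.4969 316.9931]
 [  9.5      0.      31.     385.2804 316.4787]
 [  9.5      0.     -16.     291.0615 316.9865]
 [  9.5      0.     -31.     261.279  316.4659]
 [  9.5      8.      16.     354.2831 309.5865]
 [  9.5      8.      31.     382.9721 309.1554]
 [  9.5      8.     -16.     292.2783 309.5802]
 [  9.5      8.     -31.     263.5903 309.1432]
 [  9.5     25.      16.     351.9638 295.5237]
 [  9.5     25.      31.     378.5527 295.229 ]
 [  9.5     25.     -16.     294.6034 295.518 ]
 [  9.5     25.     -31.     268.0152 295.218 ]]
[[ 410.6191 -199.0494   16.    ]
 [ 400.1017 -179.4591   16.    ]
 [ 388.6399 -127.5684   16.    ]]
```

View pics/zw10.png

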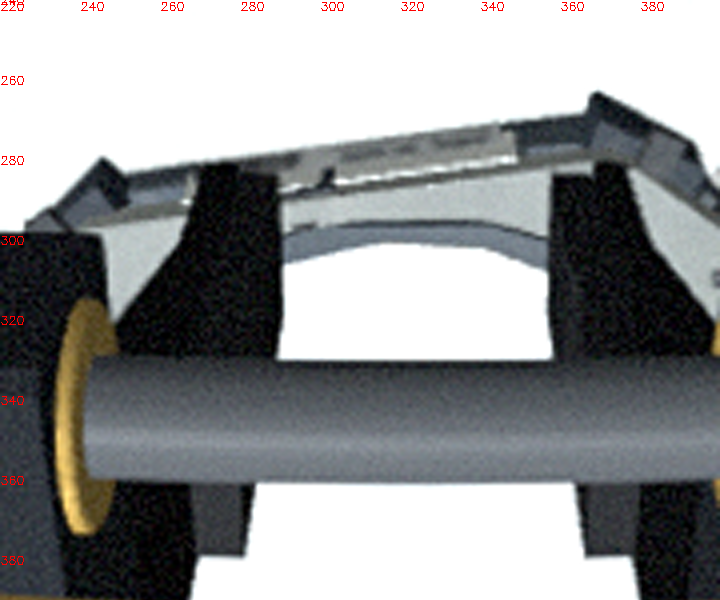

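Run:
```python
from h import *
P=eyes.camera_params("wrist")
a=onz("wrist",[[250,293.5],[282,289],[353,280.5]],.016,P)[:,:2]*1000; print(a,np.degrees(np.arctan2(*(a[2]-a[0])[::-1]))-90)
b=onz("wrist",[[250,284],[345,270.5]],.001,P)[:,:2]*1000; print(b,np.degrees(np.arctan2(*(b[1]-b[0])[::-1]))-90)
im=eyes.camera("scene"); cv2.imwrite("pics/scene10.png",cv2.resize(im[180:320,340:540,::-1],None,fx=4,fy=4,interpolation=cv2.INTER_CUBIC))
```

```text
[[ 411.6124 -190.8219]
 [ 407.3299 -173.8881]
 [ 399.441  -137.5959]] 12.880569546152515
[[ 412.932  -193.5738]
 [ 400.0717 -140.8548]] 13.708931718294949
```

View pics/scene10.png

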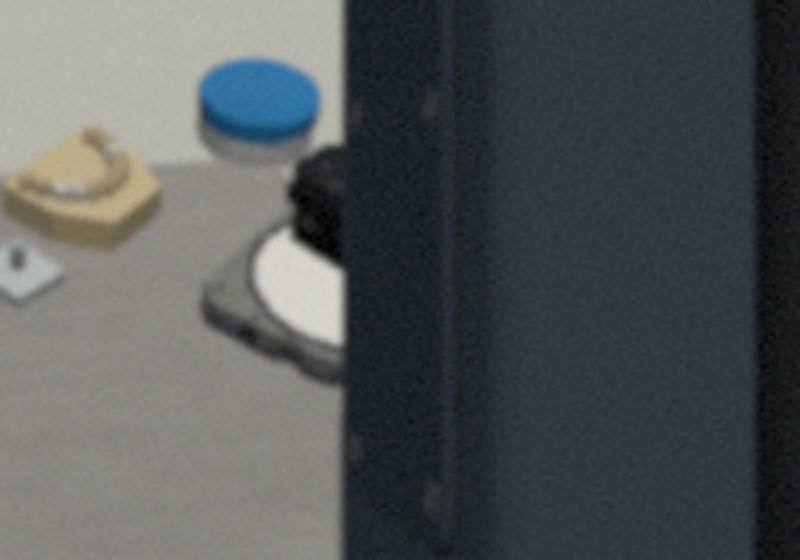

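The wrist view shows the side face (rows 270–281) unobstructed, with the fingertips over the cassette's top face. The cassette edge hasn't moved and the force is about 0. So the tips are higher than the stated 25 mm implies. I'll back off and find the bench by touch.

Request:
{"method": "play_rows", "body": {
  "series": [
    [0.37, 0, -0.05, 0, 0, 0, 0],
    [0.37, -0.1, 0, 0, 0, 0, 0],
    [0.37, -0.1, 0, 0, 0, 0, 0],
    [0.37, -0.1, 0, 0, 0, 0, 0],
    [0.37, 0, 0.05, 0, 0, 0, 0],
    [0.37, 0, 0.02, 0, 0, 0, 0],
    [0.37, 0, 0.01, 0, 0, 0, 0],
    [0.37, 0, 0.01, 0, 0, 0, 0],
    [0.37, 0, 0, 0, 0, 0, 0]
  ]
}}

```text
time: 16.43
position: [0.376, -0.1553, 0.0252]
tool_rot: [0.707, 0.029, -0.029, -0.706]
ft_force: [0.6, 0.6, -0.1]
grip_width: 0.0318
```

Run:
```python
from h import *
rel(.3778,-.1557,.03,94.75)
im=eyes.camera("wrist"); x0,y0,x1,y1=220,240,400,395
z=cv2.resize(np.clip(im[y0:y1,x0:x1,::-1]*2.0,0,255).astype(np.uint8),None,fx=4,fy=4,interpolation=cv2.INTER_CUBIC)
cv2.imwrite("pics/zw11.png",z[:600])
```

```text
pos [ 375.9932 -155.3023   25.2163] jawang 94.73 down [ 0.0001 -0.     -1.    ] q [-0.6681  0.6596  2.1224  0.      0.3595 -2.3215] F [ 0.5859  0.6067 -0.1182] t 16.43 w 0.03183259255777885
  turn ay deg 179.98 scaled 0.9999 shift tool mm [-1.768  -4.7836  0.5462] q6
  turn ay deg -0.02 scaled -0.0001 shift tool mm [ 1.768  -4.7836 -0.5462] q6
  turn ay deg 179.98 scaled 0.9999 shift tool mm [-1.768  -4.7836  0.5462] q6
```

View pics/zw11.png

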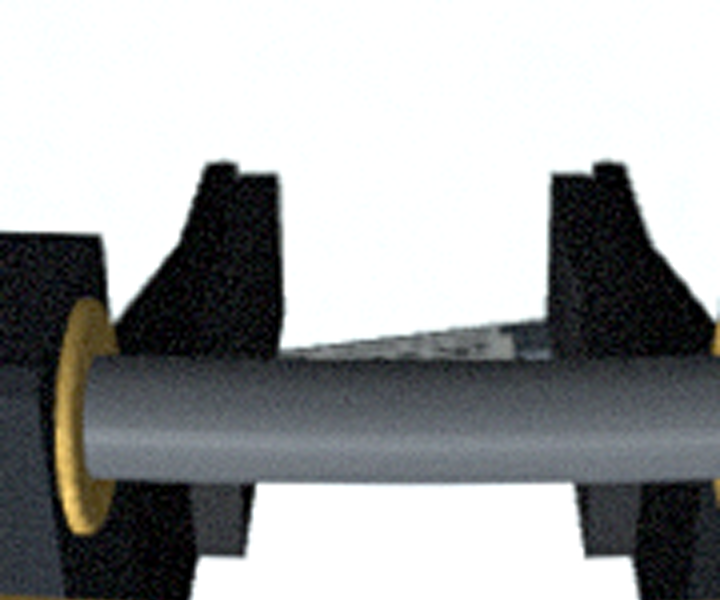

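Request:
{"method": "play_rows", "body": {
  "series": [
    [0.37, 0, 0.015, 0, 0, 0, 0],
    [0.37, 0, 0.015, 0, 0, 0, 0],
    [0.37, 0, 0.015, 0, 0, 0, 0],
    [0.37, 0, 0, 0, 0, 0, 0]
  ]
}}

```text
time: 16.82
position: [0.3757, -0.1551, 0.0208]
tool_rot: [-0.706, -0.029, 0.029, 0.707]
ft_force: [0.1, 1.2, -0.3]
grip_width: 0.0321
```

Request:
{"method": "play_rows", "body": {
  "series": [
    [0.37, 0, 0.015, 0, 0, 0, 0],
    [0.37, 0, 0.015, 0, 0, 0, 0],
    [0.37, 0, 0, 0, 0, 0, 0]
  ]
}}

```text
time: 17.07
position: [0.3756, -0.1551, 0.0178]
tool_rot: [-0.706, -0.029, 0.029, 0.707]
ft_force: [0.3, -0.1, 0.1]
grip_width: 0.0322
```

Request:
{"method": "play_rows", "body": {
  "series": [
    [0.37, 0, 0.015, 0, 0, 0, 0],
    [0.37, 0, 0.015, 0, 0, 0, 0],
    [0.37, 0, 0, 0, 0, 0, 0]
  ]
}}

```text
time: 17.32
position: [0.3756, -0.1551, 0.0148]
tool_rot: [-0.706, -0.029, 0.029, 0.707]
ft_force: [-0.0, 0.0, 0.6]
grip_width: 0.0324
```

Request:
{"method": "play_rows", "body": {
  "series": [
    [0.37, 0, 0.015, 0, 0, 0, 0],
    [0.37, 0, 0.015, 0, 0, 0, 0],
    [0.37, 0, 0, 0, 0, 0, 0]
  ]
}}

```text
time: 17.57
position: [0.3756, -0.1551, 0.0118]
tool_rot: [-0.706, -0.029, 0.029, 0.707]
ft_force: [0.6, -0.1, -0.1]
grip_width: 0.0323
```

Request:
{"method": "play_rows", "body": {
  "series": [
    [0.37, 0, 0.01, 0, 0, 0, 0],
    [0.37, 0, 0.01, 0, 0, 0, 0],
    [0.37, 0, 0, 0, 0, 0, 0]
  ]
}}

```text
time: 17.82
position: [0.3756, -0.1551, 0.0099]
tool_rot: [-0.706, -0.029, 0.029, 0.707]
ft_force: [-0.2, -0.1, -0.3]
grip_width: 0.0323
```

Request:
{"method": "play_rows", "body": {
  "series": [
    [0.37, 0, 0.01, 0, 0, 0, 0],
    [0.37, 0, 0.01, 0, 0, 0, 0],
    [0.37, 0, 0, 0, 0, 0, 0]
  ]
}}

```text
time: 18.07
position: [0.3757, -0.1551, 0.0079]
tool_rot: [-0.706, -0.029, 0.029, 0.707]
ft_force: [-0.7, -0.5, 0.7]
grip_width: 0.0322
```

Run:
```python
from h import *
rel(.3778,-.1557,.03,94.75)
im=eyes.camera("wrist"); x0,y0,x1,y1=220,240,400,395
z=cv2.resize(np.clip(im[y0:y1,x0:x1,::-1]*1.3,0,255).astype(np.uint8),None,fx=4,fy=4,interpolation=cv2.INTER_CUBIC)
cv2.imwrite("pics/zw12.png",z[:600])
```

```text
pos [ 375.6584 -155.1104    7.9054] jawang 94.73 down [-0.0001  0.0001 -1.    ] q [-0.6682  0.7035  2.1285 -0.      0.3098 -2.3215] F [-0.7033 -0.4509  0.6838] t 18.07 w 0.032219980764667346
  turn ay deg 179.98 scaled 0.9999 shift tool mm [ -2.0825 -22.0949   0.7625] q6
  turn ay deg -0.02 scaled -0.0001 shift tool mm [  2.0825 -22.0949  -0.7625] q6
  turn ay deg 179.98 scaled 0.9999 shift tool mm [ -2.0825 -22.0949   0.7625] q6
```

View pics/zw12.png

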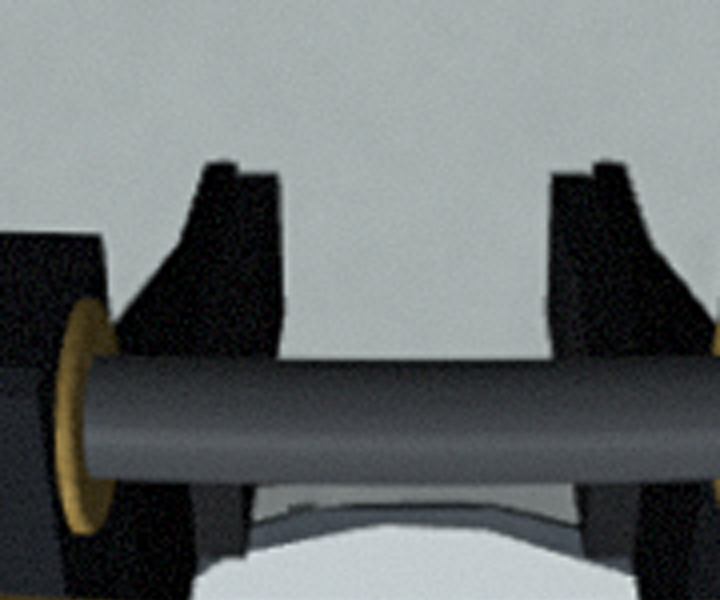

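Request:
{"method": "play_rows", "body": {
  "series": [
    [0.37, 0, 0.01, 0, 0, 0, 0],
    [0.37, 0, 0.01, 0, 0, 0, 0],
    [0.37, 0, 0, 0, 0, 0, 0]
  ]
}}

```text
time: 18.37
position: [0.3756, -0.1551, 0.0059]
tool_rot: [-0.706, -0.029, 0.029, 0.707]
ft_force: [0.1, 0.2, 0.5]
grip_width: 0.0323
```

Request:
{"method": "play_rows", "body": {
  "series": [
    [0.37, 0, 0.01, 0, 0, 0, 0],
    [0.37, 0, 0, 0, 0, 0, 0]
  ]
}}

```text
time: 18.53
position: [0.3756, -0.1551, 0.0049]
tool_rot: [-0.706, -0.029, 0.029, 0.707]
ft_force: [0.1, 0.2, -0.5]
grip_width: 0.0324
```

Request:
{"method": "play_rows", "body": {
  "series": [
    [0.37, 0.04, 0, 0, 0, 0, 0],
    [0.37, 0.04, 0, 0, 0, 0, 0],
    [0.37, 0.03, 0, 0, 0, 0, 0],
    [0.37, 0.03, 0, 0, 0, 0, 0],
    [0.37, 0.03, 0, 0, 0, 0, 0],
    [0.37, 0.03, 0, 0, 0, 0, 0],
    [0.37, 0.03, 0, 0, 0, 0, 0],
    [0.37, 0, 0, 0, 0, 0, 0]
  ]
}}

```text
time: 19.2
position: [0.3992, -0.1532, 0.005]
tool_rot: [0.707, 0.029, -0.029, -0.706]
ft_force: [-0.4, -0.9, 0.1]
grip_width: 0.032
```

Run:
```python
from h import *
rel(.3778,-.1557,.03,94.75)
im=eyes.camera("wrist"); x0,y0,x1,y1=220,240,400,395
z=cv2.resize(np.clip(im[y0:y1,x0:x1,::-1]*1.6,0,255).astype(np.uint8),None,fx=4,fy=4,interpolation=cv2.INTER_CUBIC)
cv2.imwrite("pics/zw13.png",z[:600])
```

```text
pos [ 399.1591 -153.2372    5.0326] jawang 94.75 down [ 0.0004 -0.0003 -1.    ] q [-0.6292  0.7131  2.0762  0.0001  0.3518 -2.283 ] F [-0.4259 -0.8923  0.0663] t 19.2 w 0.032035905204122764
  turn ay deg -180.0 scaled -1.0 shift tool mm [ 21.4795 -24.9759   0.6938] q6
  turn ay deg 0.0 scaled 0.0 shift tool mm [-21.4795 -24.9759  -0.6938] q6
  turn ay deg -180.0 scaled -1.0 shift tool mm [ 21.4795 -24.9759   0.6938] q6
```

View pics/zw13.png

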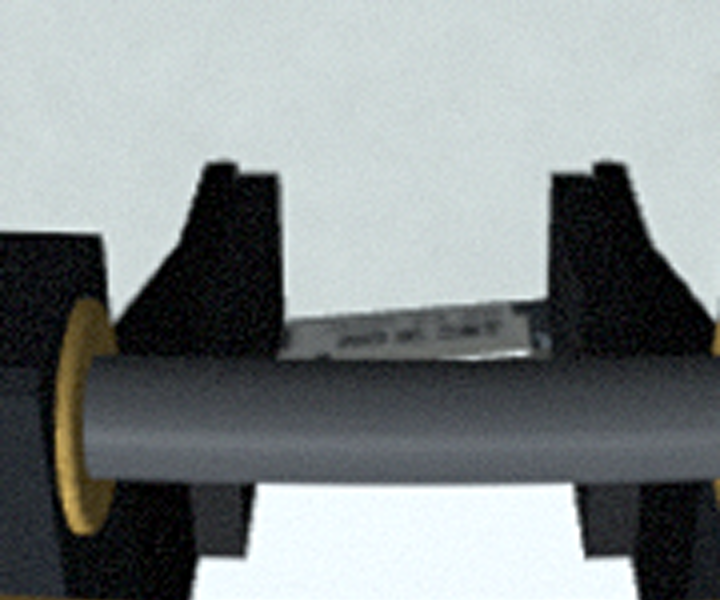

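Request:
{"method": "play_rows", "body": {
  "series": [
    [0.37, 0.03, 0, 0, 0, 0, 0],
    [0.37, 0.03, 0, 0, 0, 0, 0],
    [0.37, 0.03, 0, 0, 0, 0, 0],
    [0.37, 0.03, 0, 0, 0, 0, 0],
    [0.37, 0, 0, 0, 0, 0, 0]
  ]
}}

```text
time: 19.67
position: [0.4116, -0.1526, 0.0051]
tool_rot: [0.707, 0.03, -0.029, -0.706]
ft_force: [-0.7, 0.6, 0.3]
grip_width: 0.032
```

Run:
```python
from h import *
rel(.3778,-.1557,.03,94.75)
P=eyes.camera_params("wrist");im=eyes.camera("wrist"); x0,y0,x1,y1=220,240,400,395
z=cv2.resize(np.clip(im[y0:y1,x0:x1,::-1]*1.6,0,255).astype(np.uint8),None,fx=4,fy=4,interpolation=cv2.INTER_CUBIC)
cv2.imwrite("pics/zw14.png",z[:600])
import pickle; pickle.dump(P,open("w14.pkl","wb"))
```

```text
pos [ 411.5765 -152.5595    5.0806] jawang 94.74 down [ 0.0013 -0.0008 -1.    ] q [-0.6107  0.7153  2.0482  0.0002  0.3766 -2.2644] F [-0.6898  0.5653  0.3178] t 19.67 w 0.03197044973146775
  turn ay deg 179.99 scaled 1.0 shift tool mm [ 33.89   -24.9607   0.3564] q6
  turn ay deg -0.01 scaled -0.0 shift tool mm [-33.89   -24.9607  -0.3564] q6
  turn ay deg 179.99 scaled 1.0 shift tool mm [ 33.89   -24.9607   0.3564] q6
```

View pics/zw14.png

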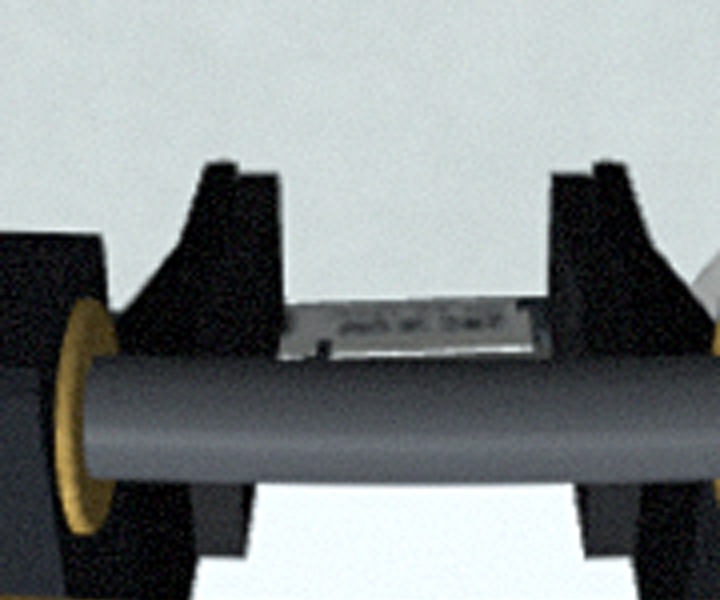

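Run:
```python
from h import *
import pickle; P=pickle.load(open("w14.pkl","rb")); s=robot.get_obs(); T=R.from_quat(s["tool_rot"])
uv=np.array([[295,305],[520,297]])/4+[220,240]
p=onz("wrist",uv,.001,P); print(p*1000, np.degrees(np.arctan2(*(p[1]-p[0])[1::-1]))-90, T.inv().apply(p-s["position"])*1000)
```

```text
[[ 423.891  -166.5555    1.    ]
 [ 420.341  -138.194     1.    ]] 7.134502597121809 [[ 11.22     4.1304 -14.8934]
 [ 10.0239   4.0976  13.6643]]
```

Request:
{"method": "play_rows", "body": {
  "series": [
    [0.37, -0.1, 0, 0, 0, 0, 0],
    [0.37, -0.1, 0, 0, 0, 0, 0],
    [0.37, 0, -0.3, 0, 0, 0, 0],
    [0.37, 0, -0.3, 0, 0, 0, 0],
    [0.37, 0, -0.3, 0, 0, 0, 0],
    [0.37, 0, 0, 0, 0, 0.0385, 0],
    [0.37, 0, 0, 0, 0, 0.0385, 0],
    [0.37, 0, 0, 0, 0, 0.0385, 0],
    [0.37, 0, 0, 0, 0, 0.0385, 0],
    [0.37, 0, 0, 0, 0, 0.0385, 0],
    [0.37, 0, 0, 0, 0, 0.0385, 0],
    [0.37, 0, 0, 0, 0, 0.0385, 0]
  ]
}}

```text
time: 20.72
position: [0.3891, -0.1536, 0.0948]
tool_rot: [-0.655, 0.266, -0.265, 0.655]
ft_force: [-0.6, -0.3, -0.8]
grip_width: 0.0323
```

Request:
{"method": "play_rows", "body": {
  "series": [
    [0.37, 0, 0, 0, 0, 0.0385, 0],
    [0.37, 0, 0, 0, 0, 0.0385, 0],
    [0.37, 0, 0, 0, 0, 0.0385, 0],
    [0.37, 0, 0, 0, 0, 0.0385, 0],
    [0.37, 0, 0, 0, 0, 0.0385, 0],
    [0.37, 0, 0, 0, 0, 0.0385, 0],
    [0.37, 0, 0, 0, 0, 0, 0]
  ]
}}

```text
time: 21.3
position: [0.3892, -0.1537, 0.0948]
tool_rot: [0.519, -0.481, 0.48, -0.519]
ft_force: [-0.4, -0.1, 0.2]
grip_width: 0.0321
```

Run:
```python
from h import *
rel(.4905,-.2327,.095,4.75)
im=eyes.camera("top"); cv2.imwrite("pics/top15.png",cv2.resize(im[150:400,200:500,::-1],None,fx=2.4,fy=2.4))
```

```text
pos [ 389.2177 -153.6529   94.8419] jawang 4.47 down [-0.0011  0.0008 -1.    ] q [-0.6445  0.4982  2.0539  0.      0.5909 -0.7224] F [-0.3747 -0.0594  0.1923] t 21.3 w 0.032069233276149606
  turn ay deg 179.72 scaled 0.9984 shift tool mm [-87.1624  -0.3366 -94.3885] q6
  turn ay deg -0.28 scaled -0.0016 shift tool mm [87.1624 -0.3366 94.3885] q6
  turn ay deg 179.72 scaled 0.9984 shift tool mm [-87.1624  -0.3366 -94.3885] q6
```

View pics/top15.png

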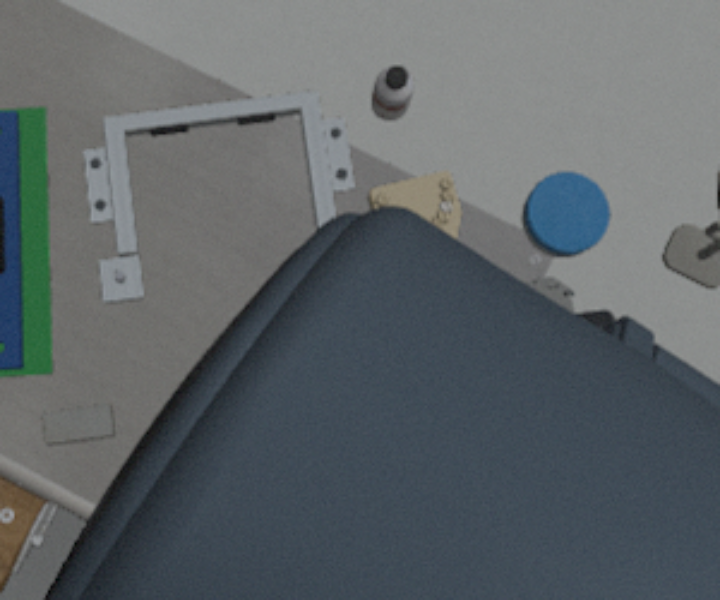

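Request:
{"method": "play_rows", "body": {
  "series": [
    [0.37, 0.2, 0, 0.15, 0, -0.0016, 0],
    [0.37, 0.2, 0, 0.2, 0, 0, 0],
    [0.37, 0.2, 0, 0.25, 0, 0, 0],
    [0.37, 0.2, 0, 0.25, 0, 0, 0],
    [0.37, 0.1, 0, 0.1, 0, 0, 0],
    [0.37, 0, 0, 0, 0, 0, 0],
    [0.37, 0, 0, 0, 0, 0, 0],
    [0.37, 0, 0, 0, 0, 0, 0]
  ]
}}

```text
time: 22.02
position: [0.4906, -0.234, 0.0944]
tool_rot: [0.521, -0.479, 0.476, -0.521]
ft_force: [-0.2, 0.8, -0.6]
grip_width: 0.032
```

Run:
```python
from h import *
rel(.4905,-.2327,.03,4.75)
im=eyes.camera("wrist"); cv2.imwrite("pics/wrist16.png",im[:,:,::-1])
P=eyes.camera_params("wrist")
import pickle; pickle.dump(P,open("w16.pkl","wb"))
```

```text
pos [ 490.6471 -234.0073   94.4078] jawang 4.99 down [-0.0032  0.0025 -1.    ] q [-0.6507  0.6056  1.7439  0.      0.7961 -0.7378] F [-0.1596  0.8278 -0.603 ] t 22.02 w 0.03203106990715079
  turn ay deg -179.76 scaled -0.9987 shift tool mm [ 1.1384 64.4109 -0.1566] q6
  turn ay deg 0.24 scaled 0.0013 shift tool mm [-1.1384 64.4109  0.1566] q6
  turn ay deg -179.76 scaled -0.9987 shift tool mm [ 1.1384 64.4109 -0.1566] q6
```

View pics/wrist16.png

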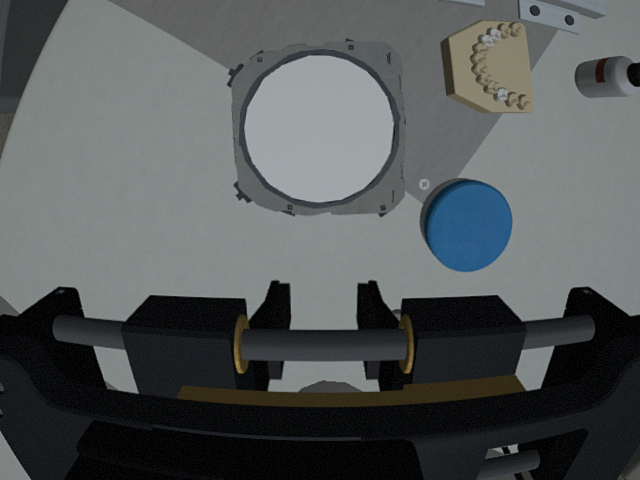

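```bash
cat >> h.py <<'E'
TH=np.radians(4.75); EX=np.array([np.cos(TH),np.sin(TH)]); EY=np.array([-EX[1],EX[0]]); F0=np.array([.563,.0543])
def dk(p): p=np.atleast_2d(p)[:,:2]-F0; return np.c_[p@EX,p@EY]*1000   # dock frame rel. dock_front, mm
def wd(x,y): return F0+(EX*x+EY*y)/1000
E
python3 - <<'E'
from h import *
import pickle; P=pickle.load(open("w16.pkl","rb"))
im=cv2.imread("pics/wrist16.png")[:,:,::-1].copy()
c=mask(im,(0,0,130),(179,40,255),(243,50,398,206)); d=dk(onz("wrist",c[:,0],.017,P)).astype(np.float32); print("disc",cv2.minEnclosingCircle(d), cv2.contourArea(c))
print("+x side",dk(onz("wrist",[[400,70],[402.5,110],[404.5,190]],.016,P)).tolist())
print("-x side",dk(onz("wrist",[[234,100],[236,150]],.016,P)).tolist())
print("+y",dk(onz("wrist",[[290,47],[330,42.5],[370,42]],.016,P)).tolist());print("-y",dk(onz("wrist",[[270,206],[300,213],[350,213.5]],.016,P)).tolist())
c=mask(im,(95,120,40),(112,255,255),(410,170,520,280)); print("tin",cv2.minEnclosingCircle(dk(onz("wrist",c[:,0],.028,P)).astype(np.float32)))
print("model",dk(onz("wrist",[[443,38],[450,97],[472,110]],.025,P)).tolist())
E
```

```text
disc ((-99.23316192626953, -199.2991485595703), 48.47433853149414) 16858.5
+x side [[-47.05064601920002, -159.37044817367598], [-45.161463065477015, -185.9677840016385], [-42.09899487205057, -238.92814105225926]]
-x side [[-154.2820851496822, -179.38248556849095], [-153.46409261924043, -212.58688392726432]]
+y [[-117.76180231101328, -145.32667689579165], [-92.23850718277284, -142.4753020038163], [-66.60831590197253, -141.3761348712155]]
-y [[-131.58207691887182, -250.44750428713576], [-111.55555652148254, -255.2416177502717], [-78.27185305896506, -255.4184072198337]]
tin ((2.3684539794921875, -259.9330139160156), 33.068782806396484)
model [[-20.49032156781671, -136.8824789017051], [-15.836361137775977, -175.93230263945344], [-0.27312705621517, -183.06012016165874]]
```

Request:
{"method": "play_rows", "body": {
  "series": [
    [0.37, 0, 0.25, 0, 0, 0, 0],
    [0.37, 0, 0.25, 0, 0, 0, 0],
    [0.37, 0, 0.2, 0, 0, 0, 0],
    [0.37, 0, 0.1, 0, 0, 0, 0],
    [0.37, 0, 0.06, 0, 0, 0, 0],
    [0.37, 0, 0.02, 0, 0, 0, 0],
    [0.37, 0, 0, 0, 0, 0, 0],
    [0.37, 0, 0, 0, 0, 0, 0]
  ]
}}

```text
time: 22.73
position: [0.4933, -0.2358, 0.0079]
tool_rot: [-0.521, 0.477, -0.479, 0.521]
ft_force: [-0.8, -0.5, 0.1]
grip_width: 0.0323
```

Run:
```python
from h import *
rel(.4905,-.2327,.005,4.75); print(dk(robot.get_obs()["position"]))
im=eyes.camera("wrist"); cv2.imwrite("pics/wrist17.png",im[:,:,::-1])
```

```text
pos [ 493.3222 -235.7788    7.8934] jawang 4.94 down [ 0.0012 -0.0009 -1.    ] q [-0.6503  0.758   1.774  -0.      0.6081 -0.7364] F [-0.789  -0.5286  0.1354] t 22.73 w 0.03230002226220435
  turn ay deg -179.81 scaled -0.999 shift tool mm [3.3048 2.8874 2.5607] q6
  turn ay deg 0.19 scaled 0.001 shift tool mm [-3.3048  2.8874 -2.5607] q6
  turn ay deg -179.81 scaled -0.999 shift tool mm [3.3048 2.8874 2.5607] q6
[[ -93.4594 -283.3127]]
```

View pics/wrist17.png

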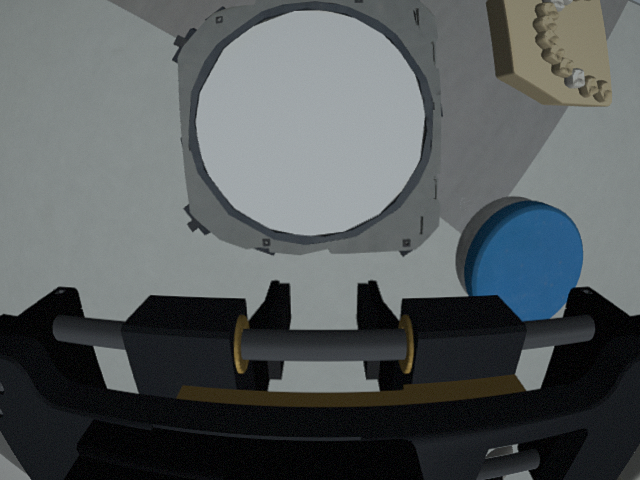

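Request:
{"method": "play_rows", "body": {
  "series": [
    [0.37, 0, 0.025, 0, 0, 0, 0],
    [0.37, -0.05, 0, 0, 0, 0, 0],
    [0.37, -0.05, 0, 0, 0, 0, 0],
    [0.37, -0.04, 0, 0, 0, 0, 0],
    [0.37, -0.04, 0, 0, 0, 0, 0],
    [0.37, -0.04, 0, 0, 0, 0, 0],
    [0.37, -0.04, 0, 0, 0, 0, 0],
    [0.37, -0.04, 0, 0, 0, 0, 0],
    [0.37, -0.04, 0, 0, 0, 0, 0],
    [0.37, -0.04, 0, 0, 0, 0, 0],
    [0.37, -0.04, 0, 0, 0, 0, 0],
    [0.37, 0, 0, 0, 0, 0, 0]
  ]
}}

```text
time: 23.78
position: [0.4889, -0.1925, 0.0045]
tool_rot: [-0.521, 0.478, -0.478, 0.521]
ft_force: [-0.4, 0.1, 0.3]
grip_width: 0.0321
```

Run:
```python
from h import *
rel(.4905,-.2327,.005,4.75); print(dk(robot.get_obs()["position"]))
im=eyes.camera("wrist"); cv2.imwrite("pics/wrist18.png",im[:,:,::-1])
```

```text
pos [ 488.9151 -192.5236    4.4942] jawang 4.94 down [-0.0008  0.001  -1.    ] q [-0.5882  0.7521  1.8273  0.0006  0.5634 -0.6749] F [-0.3589  0.1481  0.2772] t 23.78 w 0.03207021985577633
  turn ay deg -179.81 scaled -0.999 shift tool mm [-40.1692  -0.5457   1.7478] q6
  turn ay deg 0.19 scaled 0.001 shift tool mm [40.1692 -0.5457 -1.7478] q6
  turn ay deg -179.81 scaled -0.999 shift tool mm [-40.1692  -0.5457   1.7478] q6
[[ -94.2695 -239.841 ]]
```

View pics/wrist18.png

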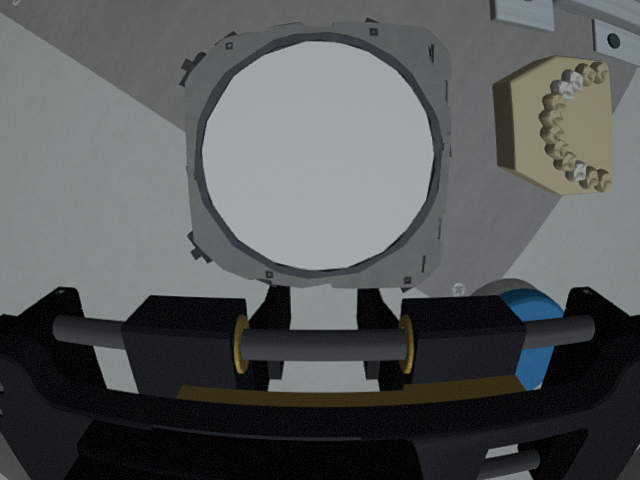

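Request:
{"method": "play_rows", "body": {
  "series": [
    [0.37, -0.04, 0, 0, 0, 0, 0],
    [0.37, -0.05, 0, 0, 0, 0, 0],
    [0.37, -0.05, 0, 0, 0, 0, 0],
    [0.37, -0.05, 0, 0, 0, 0, 0],
    [0.37, -0.05, 0, 0, 0, 0, 0],
    [0.37, -0.05, 0, 0, 0, 0, 0],
    [0.37, -0.05, 0, 0, 0, 0, 0],
    [0.37, -0.05, 0, 0, 0, 0, 0],
    [0.37, -0.05, 0, 0, 0, 0, 0],
    [0.37, -0.05, 0, 0, 0, 0, 0],
    [0.37, -0.05, 0, 0, 0, 0, 0],
    [0.37, -0.04, 0, 0, 0, 0, 0]
  ]
}}

```text
time: 24.83
position: [0.4842, -0.1352, 0.0046]
tool_rot: [0.521, -0.478, 0.478, -0.521]
ft_force: [-0.2, -0.5, -0.9]
grip_width: 0.0326
```

Run:
```python
from h import *
rel(.4905,-.2327,.005,4.75); print(dk(robot.get_obs()["position"]))
im=eyes.camera("wrist"); cv2.imwrite("pics/wrist19.png",im[:,:,::-1])
```

```text
pos [ 484.1919 -135.2207    4.5664] jawang 4.94 down [-0.0002  0.0001 -1.    ] q [-0.495   0.7399  1.8859  0.      0.516  -0.5811] F [-0.1915 -0.547  -0.8565] t 24.83 w 0.032611100989528664
  turn ay deg -179.81 scaled -0.999 shift tool mm [-97.6668  -0.4464   1.7858] q6
  turn ay deg 0.19 scaled 0.001 shift tool mm [97.6668 -0.4464 -1.7858] q6
  turn ay deg -179.81 scaled -0.999 shift tool mm [-97.6668  -0.4464   1.7858] q6
[[ -94.2313 -182.3438]]
```

View pics/wrist19.png

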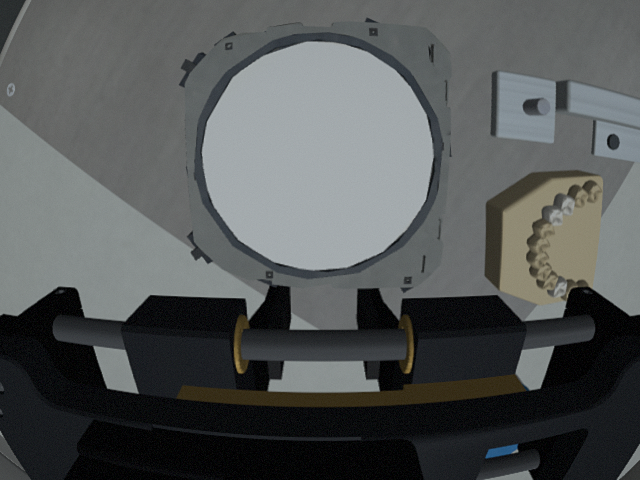

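Request:
{"method": "play_rows", "body": {
  "series": [
    [0.37, -0.04, 0, 0, 0, 0, 0],
    [0.37, -0.05, 0, 0, 0, 0, 0],
    [0.37, -0.05, 0, 0, 0, 0, 0],
    [0.37, -0.05, 0, 0, 0, 0, 0],
    [0.37, -0.05, 0, 0, 0, 0, 0],
    [0.37, -0.05, 0, 0, 0, 0, 0],
    [0.37, -0.05, 0, 0, 0, 0, 0],
    [0.37, -0.05, 0, 0, 0, 0, 0],
    [0.37, -0.05, 0, 0, 0, 0, 0],
    [0.37, -0.05, 0, 0, 0, 0, 0],
    [0.37, -0.05, 0, 0, 0, 0, 0],
    [0.37, -0.04, 0, 0, 0, 0, 0]
  ]
}}

```text
time: 25.88
position: [0.4793, -0.0775, 0.0046]
tool_rot: [0.521, -0.478, 0.478, -0.521]
ft_force: [0.8, -0.2, 0.8]
grip_width: 0.0321
```

Request:
{"method": "play_rows", "body": {
  "series": [
    [0.37, -0.04, 0, 0, 0, 0, 0],
    [0.37, -0.05, 0, 0, 0, 0, 0],
    [0.37, -0.05, 0, 0, 0, 0, 0],
    [0.37, -0.05, 0, 0, 0, 0, 0],
    [0.37, -0.05, 0, 0, 0, 0, 0],
    [0.37, -0.05, 0, 0, 0, 0, 0],
    [0.37, -0.04, 0, 0, 0, 0, 0],
    [0.37, -0.03, 0, 0, 0, 0, 0],
    [0.37, 0, 0, 0, 0, 0, 0]
  ]
}}

```text
time: 26.63
position: [0.4758, -0.0414, 0.0045]
tool_rot: [0.521, -0.478, 0.478, -0.521]
ft_force: [0.2, -0.1, 0.2]
grip_width: 0.0323
```

Run:
```python
from h import *
rel(.4905,-.2327,.005,4.75); print(dk(robot.get_obs()["position"]))
P=eyes.camera_params("wrist");im=eyes.camera("wrist"); cv2.imwrite("pics/wrist20.png",im[:,:,::-1])
c=mask(im,(0,0,130),(179,40,255),(200,35,440,272)); d=dk(onz("wrist",c[:,0],.017,P)).astype(np.float32); print("disc",cv2.minEnclosingCircle(d))
```

```text
pos [475.802  -41.3759   4.5005] jawang 4.95 down [-0.0009  0.0005 -1.    ] q [-0.3214  0.729   1.9489  0.0004  0.4647 -0.4083] F [ 0.2236 -0.092   0.231 ] t 26.63 w 0.03228308722006532
  turn ay deg -179.8 scaled -0.9989 shift tool mm [-191.8838   -0.6103    1.1961] q6
  turn ay deg 0.2 scaled 0.0011 shift tool mm [191.8838  -0.6103  -1.1961] q6
  turn ay deg -179.8 scaled -0.9989 shift tool mm [-191.8838   -0.6103    1.1961] q6
[[-94.8213 -88.1266]]
disc ((-97.00493621826172, -18.8194580078125), 48.241031646728516)
```

View pics/wrist20.png

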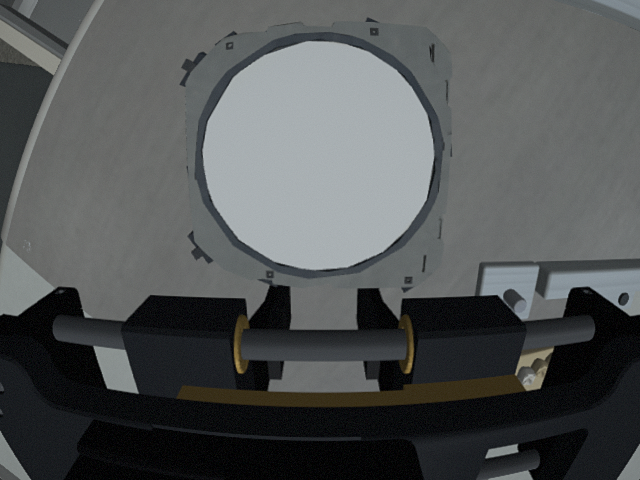

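Request:
{"method": "play_rows", "body": {
  "series": [
    [0.37, -0.04, 0, 0, 0, 0, 0],
    [0.37, -0.04, 0, 0, 0, 0, 0],
    [0.37, -0.04, 0, 0, 0, 0, 0],
    [0.37, -0.04, 0, 0, 0, 0, 0],
    [0.37, -0.02, 0, 0, 0, 0, 0],
    [0.37, 0, 0, 0, 0, 0, 0],
    [0.37, 0, 0, 0, 0, 0, 0]
  ]
}}

```text
time: 27.27
position: [0.4745, -0.0239, 0.0046]
tool_rot: [0.521, -0.478, 0.478, -0.521]
ft_force: [-0.5, -0.3, 0.6]
grip_width: 0.0323
```

Run:
```python
from h import *
rel(.4905,-.2327,.005,4.75); print(dk(robot.get_obs()["position"]))
P=eyes.camera_params("wrist");im=eyes.camera("wrist"); cv2.imwrite("pics/wrist21.png",im[:,:,::-1])
c=mask(im,(0,0,130),(179,40,255),(200,35,440,272)); d=dk(onz("wrist",c[:,0],.017,P)).astype(np.float32); print("disc",cv2.minEnclosingCircle(d))
im=eyes.camera("top"); cv2.imwrite("pics/top21.png",cv2.resize(im[150:400,180:480,::-1],None,fx=2.4,fy=2.4))
```

```text
pos [474.5093 -23.9442   4.5501] jawang 4.94 down [-0.0004  0.0002 -1.    ] q [-0.2863  0.7279  1.9556  0.0002  0.4585 -0.3727] F [-0.4838 -0.2926  0.589 ] t 27.27 w 0.03231644515167806
  turn ay deg -179.81 scaled -0.9989 shift tool mm [-209.3629   -0.4965    1.3511] q6
  turn ay deg 0.19 scaled 0.0011 shift tool mm [209.3629  -0.4965  -1.3511] q6
  turn ay deg -179.81 scaled -0.9989 shift tool mm [-209.3629   -0.4965    1.3511] q6
[[-94.666  -70.6477]]
disc ((-97.22852325439453, -1.047926425933838), 48.180843353271484)
```

View pics/top21.png

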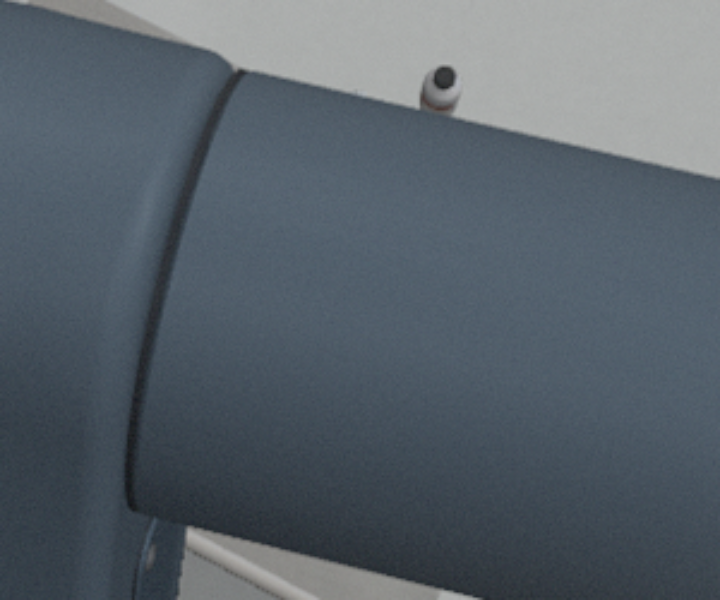

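Request:
{"method": "play_rows", "body": {
  "series": [
    [0.37, 0.1, 0, 0, 0, 0, 0],
    [0.37, 0.05, 0, 0, 0, 0, 0],
    [0.37, 0, -0.3, 0, 0, 0, 0],
    [0.37, 0, -0.3, 0, 0, 0, 0],
    [0.37, 0, -0.3, 0, 0, 0, 0],
    [0.37, 0, 0, 0, 0, -0.0384, 0],
    [0.37, 0, 0, 0, 0, -0.0384, 0],
    [0.37, 0, 0, 0, 0, -0.0384, 0],
    [0.37, 0, 0, 0, 0, -0.0384, 0],
    [0.37, 0, 0, 0, 0, -0.0384, 0],
    [0.37, 0, 0, 0, 0, -0.0384, 0],
    [0.37, 0, 0, 0, 0, -0.0384, 0]
  ]
}}

```text
time: 28.37
position: [0.4761, -0.0401, 0.0946]
tool_rot: [0.672, -0.221, 0.221, -0.672]
ft_force: [-0.3, 0.2, 1.1]
grip_width: 0.0324
```

Request:
{"method": "play_rows", "body": {
  "series": [
    [0.37, 0, 0, 0, 0, -0.0384, 0],
    [0.37, 0, 0, 0, 0, -0.0384, 0],
    [0.37, 0, 0, 0, 0, -0.0384, 0],
    [0.37, 0, 0, 0, 0, -0.0384, 0],
    [0.37, 0, 0, 0, 0, -0.0384, 0],
    [0.37, 0, 0, 0, 0, -0.0384, 0],
    [0.37, 0, 0, 0, 0, 0, 0],
    [0.37, 0, 0, 0, 0, 0, 0]
  ]
}}

```text
time: 29.03
position: [0.4761, -0.0399, 0.0946]
tool_rot: [0.707, 0.028, -0.028, -0.707]
ft_force: [-0.0, -0.3, 0.1]
grip_width: 0.032
```

Run:
```python
from h import *
w=wd(-175,-1.5); rel(w[0],w[1],.095,94.75); print(dk(robot.get_obs()["position"]))
```

```text
pos [476.0592 -39.8585  94.5715] jawang 94.55 down [ 0.0001 -0.     -1.    ] q [-0.318   0.5454  1.9109  0.      0.6852 -1.9683] F [-0.0045 -0.3062  0.0594] t 29.03 w 0.031972815402580644
  turn ay deg 179.8 scaled 0.9989 shift tool mm [ 80.5607  -0.4432 -85.1357] q6
  turn ay deg -0.2 scaled -0.0011 shift tool mm [-80.5607  -0.4432  85.1357] q6
  turn ay deg 179.8 scaled 0.9989 shift tool mm [ 80.5607  -0.4432 -85.1357] q6
[[-94.4393 -86.6357]]
```

Request:
{"method": "play_rows", "body": {
  "series": [
    [0.37, -0.15, 0, 0.15, 0, -0.0011, 0],
    [0.37, -0.2, 0, 0.2, 0, 0, 0],
    [0.37, -0.2, 0, 0.2, 0, 0, 0],
    [0.37, -0.15, 0, 0.2, 0, 0, 0],
    [0.37, -0.1, 0, 0.1, 0, 0, 0],
    [0.37, 0, 0, 0, 0, 0, 0],
    [0.37, 0, 0, 0, 0, 0, 0],
    [0.37, 0, 0, 0, 0, 0, 0]
  ]
}}

```text
time: 29.7
position: [0.3914, 0.0376, 0.0948]
tool_rot: [0.707, 0.032, -0.029, -0.706]
ft_force: [0.1, 0.3, 0.2]
grip_width: 0.0324
```

Run:
```python
from h import *
w=wd(-175,-1.5); rel(w[0],w[1],.005,94.75); print(dk(robot.get_obs()["position"]))
P=eyes.camera_params("wrist");im=eyes.camera("wrist"); cv2.imwrite("pics/wrist22.png",im[:,:,::-1])
```

```text
pos [391.4278  37.6472  94.7588] jawang 94.93 down [ 0.0035 -0.0009 -1.    ] q [-0.1901  0.4795  2.1186 -0.0003  0.5398 -1.8466] F [0.0922 0.3381 0.2219] t 29.7 w 0.032444269995517985
  turn ay deg -179.82 scaled -0.999 shift tool mm [ 2.9471 89.7481 -0.9905] q6
  turn ay deg 0.18 scaled 0.001 shift tool mm [-2.9471 89.7481  0.9905] q6
  turn ay deg -179.82 scaled -0.999 shift tool mm [ 2.9471 89.7481 -0.9905] q6
[[-172.3619   -2.388 ]]
```

View pics/wrist22.png

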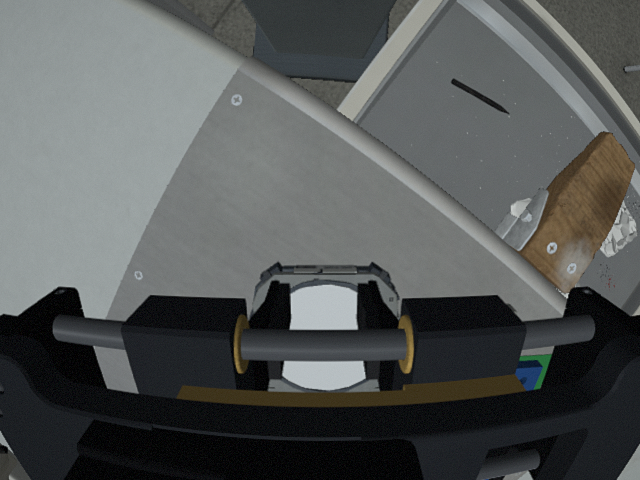

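Run:
```python
from h import *
P=eyes.camera_params("wrist");im=eyes.camera("wrist")
x0,y0,x1,y1=240,245,410,395
z=cv2.resize(np.clip(im[y0:y1,x0:x1,::-1]*1.4,0,255).astype(np.uint8),None,fx=4,fy=4,interpolation=cv2.INTER_CUBIC)
for k in range(0,170,20): cv2.putText(z,str(x0+k),(k*4,10),0,.4,(0,0,255),1)
for k in range(0,150,20): cv2.putText(z,str(y0+k),(0,k*4+4),0,.4,(0,0,255),1)
cv2.imwrite("pics/zw22.png",z)
print(dk(onz("wrist",[[290,265.5],[360,264.5]],.001,P)),dk(onz("wrist",[[290,272],[360,272]],.016,P)))
```

```text
[[-154.4767  -27.0745]
 [-155.4181   24.6554]] [[-155.3552  -25.7705]
 [-155.4949   23.2708]]
```

View pics/zw22.png

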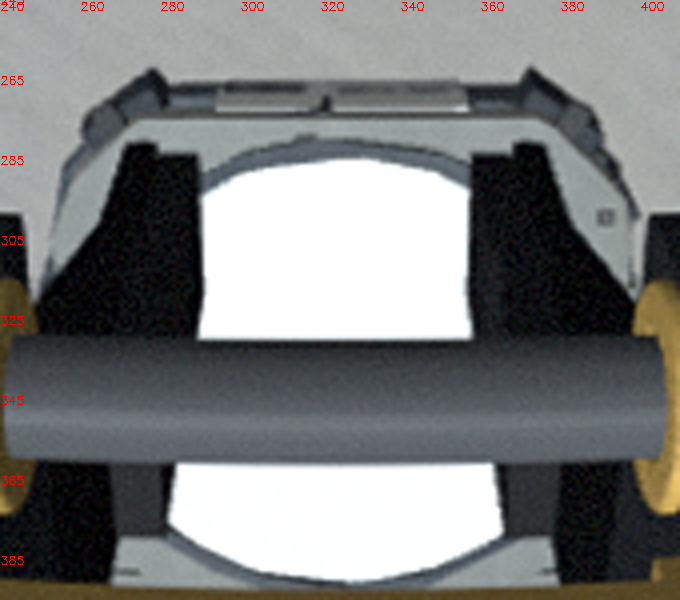

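Request:
{"method": "play_rows", "body": {
  "series": [
    [0.37, -0.03, 0.1, 0, 0, 0, 0],
    [0.37, 0, 0.25, 0, 0, 0, 0],
    [0.37, 0, 0.25, 0, 0, 0, 0],
    [0.37, 0, 0.15, 0, 0, 0, 0],
    [0.37, 0, 0.1, 0, 0, 0, 0],
    [0.37, 0, 0.04, 0, 0, 0, 0],
    [0.37, 0, 0, 0, 0, 0, 0],
    [0.37, 0, 0, 0, 0, 0, 0]
  ]
}}

```text
time: 30.47
position: [0.3867, 0.0379, 0.0055]
tool_rot: [0.706, 0.031, -0.03, -0.706]
ft_force: [-0.1, 0.4, -0.1]
grip_width: 0.0318
```

Run:
```python
from h import *
w=wd(-175,-1.5); rel(w[0],w[1],.005,94.75); print(dk(robot.get_obs()["position"]))
P=eyes.camera_params("wrist");im=eyes.camera("wrist"); cv2.imwrite("pics/wrist23.png",im[200:420,180:460,::-1])
```

```text
pos [386.6553  37.8989   5.5104] jawang 94.94 down [ 0.0005 -0.0001 -1.    ] q [-0.192   0.7098  2.1754 -0.0001  0.2559 -1.849 ] F [-0.1384  0.4102 -0.0514] t 30.47 w 0.03180156323966433
  turn ay deg -179.81 scaled -0.9989 shift tool mm [-2.0969  0.5114 -0.242 ] q6
  turn ay deg 0.19 scaled 0.0011 shift tool mm [2.0969 0.5114 0.242 ] q6
  turn ay deg -179.81 scaled -0.9989 shift tool mm [-2.0969  0.5114 -0.242 ] q6
[[-177.0972   -1.742 ]]
```

View pics/wrist23.png

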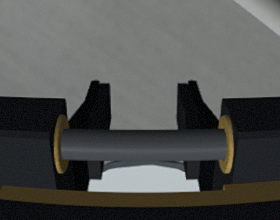

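Request:
{"method": "play_rows", "body": {
  "series": [
    [0.37, 0.04, 0, 0, 0, 0.001, 0],
    [0.37, 0.04, 0, 0, 0, 0, 0],
    [0.37, 0.03, 0, 0, 0, 0, 0],
    [0.37, 0.04, 0, 0, 0, 0, 0],
    [0.37, 0.05, 0, 0, 0, 0, 0],
    [0.37, 0.05, 0, 0, 0, 0, 0],
    [0.37, 0.05, 0, 0, 0, 0, 0],
    [0.37, 0.05, 0, 0, 0, 0, 0],
    [0.37, 0.05, 0, 0, 0, 0, 0],
    [0.37, 0.05, 0, 0, 0, 0, 0],
    [0.37, 0.05, 0, 0, 0, 0, 0],
    [0.37, 0.04, 0, 0, 0, 0, 0]
  ]
}}

```text
time: 31.52
position: [0.4407, 0.0428, 0.0055]
tool_rot: [0.707, 0.03, -0.029, -0.706]
ft_force: [-1.1, -0.6, 1.1]
grip_width: 0.0321
```

Run:
```python
from h import *
w=wd(-11,-1.5); rel(w[0],w[1],.005,94.75); print(dk(robot.get_obs()["position"]))
P=eyes.camera_params("wrist");im=eyes.camera("wrist"); cv2.imwrite("pics/wrist24.png",im[:,:,::-1])
im=eyes.camera("scene"); cv2.imwrite("pics/scene24.png",cv2.resize(im[180:340,230:430,::-1],None,fx=4,fy=3.75))
```

```text
pos [440.6633  42.8358   5.5287] jawang 94.8 down [ 0.0007 -0.0001 -1.    ] q [-0.1565  0.7152  2.0378  0.      0.3879 -1.8111] F [-1.1392 -0.5736  1.0763] t 31.52 w 0.032127781963148534
  turn ay deg -179.95 scaled -0.9997 shift tool mm [-111.8655    0.6035    0.2056] q6
  turn ay deg 0.05 scaled 0.0003 shift tool mm [111.8655   0.6035  -0.2056] q6
  turn ay deg -179.95 scaled -0.9997 shift tool mm [-111.8655    0.6035    0.2056] q6
[[-122.8659   -1.2943]]
```

View pics/wrist24.png

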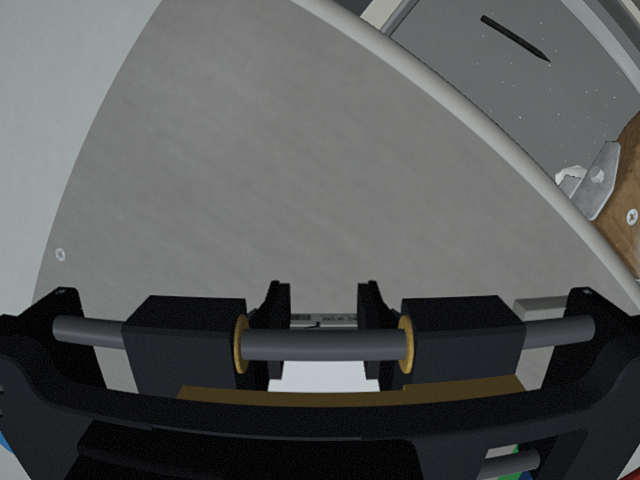

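View pics/scene24.png

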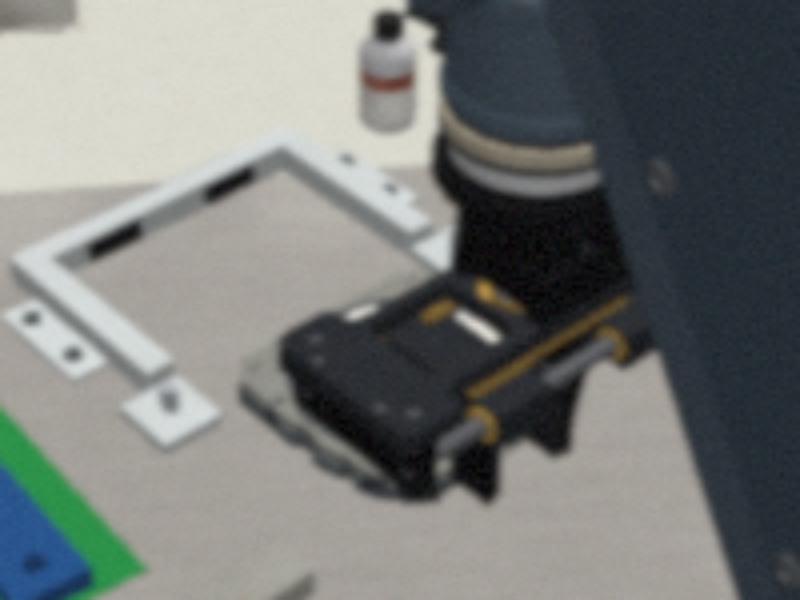

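Request:
{"method": "play_rows", "body": {
  "series": [
    [0.37, 0.04, 0, 0, 0, 0, 0],
    [0.37, 0.05, 0, 0, 0, 0, 0],
    [0.37, 0.05, 0, 0, 0, 0, 0],
    [0.37, 0.05, 0, 0, 0, 0, 0],
    [0.37, 0.05, 0, 0, 0, 0, 0],
    [0.37, 0.05, 0, 0, 0, 0, 0],
    [0.37, 0.05, 0, 0, 0, 0, 0],
    [0.37, 0.05, 0, 0, 0, 0, 0],
    [0.37, 0.05, 0, 0, 0, 0, 0],
    [0.37, 0.04, 0, 0, 0, 0, 0],
    [0.37, 0.02, 0, 0, 0, 0, 0],
    [0.37, 0, 0, 0, 0, 0, 0]
  ]
}}

```text
time: 32.62
position: [0.4907, 0.047, 0.0056]
tool_rot: [0.707, 0.03, -0.029, -0.706]
ft_force: [-0.2, 0.1, -0.5]
grip_width: 0.0324
```

Run:
```python
from h import *
w=wd(-11,-1.5); rel(w[0],w[1],.005,94.75); print(dk(robot.get_obs()["position"]))
im=eyes.camera("top"); cv2.imwrite("pics/top25.png",cv2.resize(im[150:350,180:440,::-1],None,fx=3,fy=3))
im=eyes.camera("scene"); cv2.imwrite("pics/scene25.png",cv2.resize(im[180:340,230:430,::-1],None,fx=4,fy=3.75))
im=eyes.camera("wrist"); cv2.imwrite("pics/wrist25.png",im[:,:,::-1])
```

```text
pos [490.6725  46.9551   5.6159] jawang 94.8 down [ 0.0016 -0.0002 -1.    ] q [-0.1317  0.7329  1.9119  0.      0.4951 -1.7864] F [-0.2213  0.0789 -0.5285] t 32.62 w 0.032382841226814625
  turn ay deg -179.95 scaled -0.9997 shift tool mm [-61.6863   0.713    0.1695] q6
  turn ay deg 0.05 scaled 0.0003 shift tool mm [61.6863  0.713  -0.1695] q6
  turn ay deg -179.95 scaled -0.9997 shift tool mm [-61.6863   0.713    0.1695] q6
[[-72.6873  -1.3303]]
```

View pics/scene25.png

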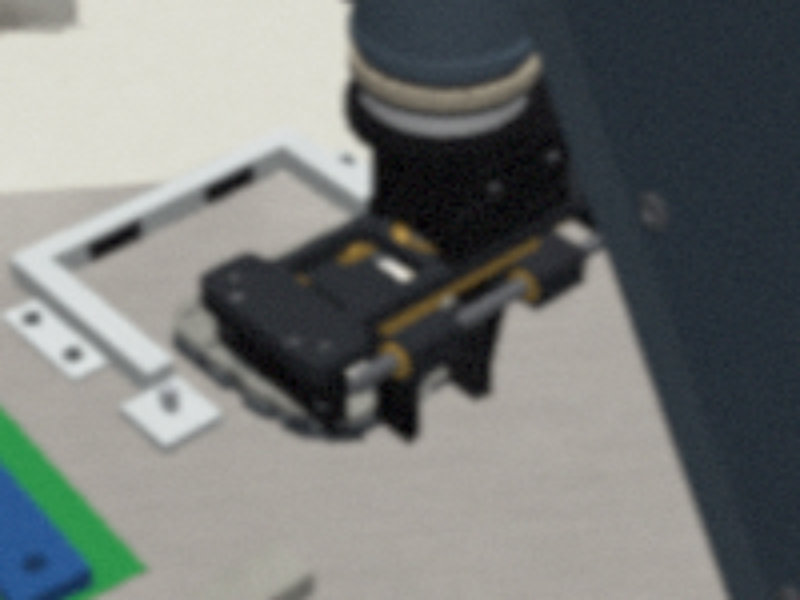

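View pics/top25.png

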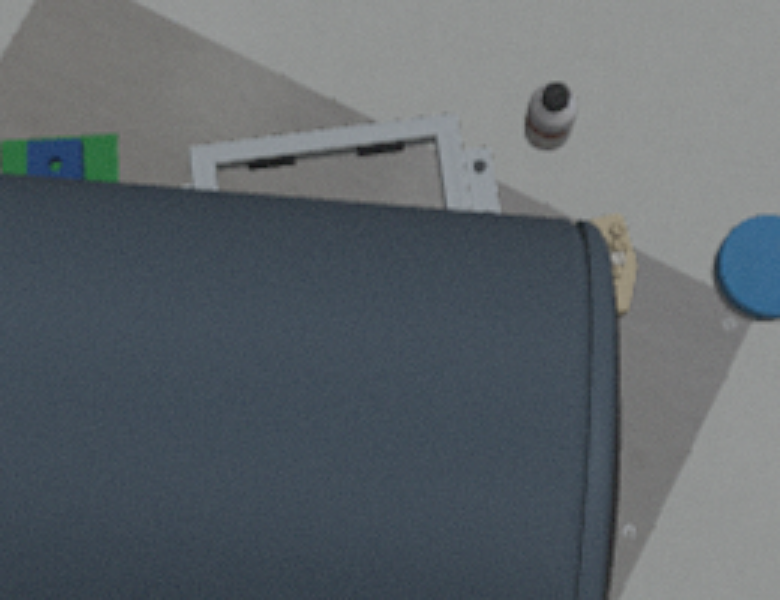

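Request:
{"method": "play_rows", "body": {
  "series": [
    [0.37, 0.04, 0, 0, 0, 0, 0],
    [0.37, 0.04, 0, 0, 0, 0, 0],
    [0.37, 0.04, 0, 0, 0, 0, 0],
    [0.37, 0.04, 0, 0, 0, 0, 0],
    [0.37, 0.04, 0, 0, 0, 0, 0],
    [0.37, 0.04, 0, 0, 0, 0, 0],
    [0.37, 0.04, 0, 0, 0, 0, 0],
    [0.37, 0.04, 0, 0, 0, 0, 0],
    [0.37, 0.04, 0, 0, 0, 0, 0],
    [0.37, 0.04, 0, 0, 0, 0, 0],
    [0.37, 0.04, 0, 0, 0, 0, 0],
    [0.37, 0, 0, 0, 0, 0, 0]
  ]
}}

```text
time: 33.77
position: [0.5352, 0.0506, 0.0056]
tool_rot: [0.707, 0.031, -0.029, -0.706]
ft_force: [-0.2, 1.1, -0.5]
grip_width: 0.0321
```

Run:
```python
from h import *
w=wd(-11,-1.5); rel(w[0],w[1],.005,94.75); print(dk(robot.get_obs()["position"]))
im=eyes.camera("scene"); cv2.imwrite("pics/scene26.png",cv2.resize(im[180:340,230:430,::-1],None,fx=4,fy=3.75))
```

```text
pos [535.1961  50.6116   5.6458] jawang 94.8 down [ 0.0026 -0.0003 -1.    ] q [-0.1137  0.7563  1.7989  0.0001  0.5838 -1.7684] F [-0.2427  1.0593 -0.4576] t 33.77 w 0.03206987530689638
  turn ay deg -179.95 scaled -0.9997 shift tool mm [-17.0122   0.6889   0.1264] q6
  turn ay deg 0.05 scaled 0.0003 shift tool mm [17.0122  0.6889 -0.1264] q6
  turn ay deg -179.95 scaled -0.9997 shift tool mm [-17.0122   0.6889   0.1264] q6
[[-28.0139  -1.3733]]
```

View pics/scene26.png

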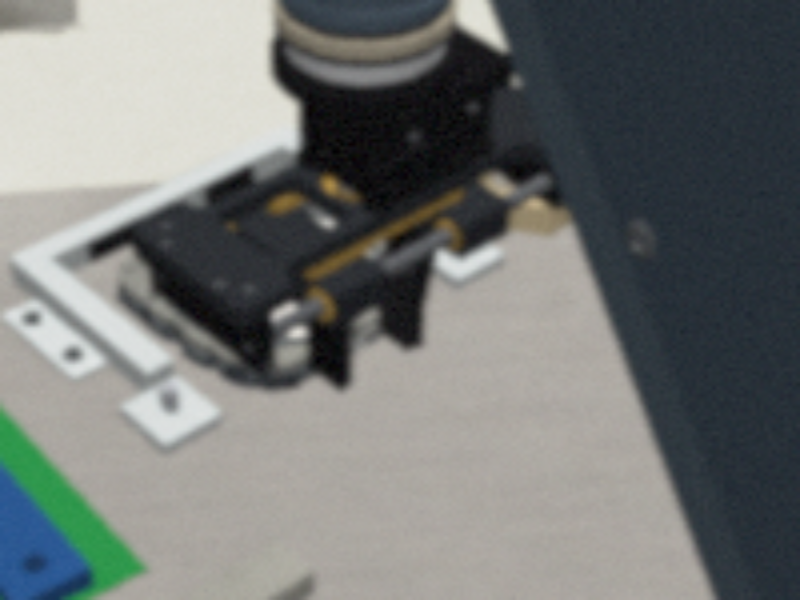

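Still about 17 mm to go, with clear gaps at the rails. From here I'll push slowly and watch the force.

Request:
{"method": "play_rows", "body": {
  "series": [
    [0.37, 0.03, 0, 0, 0, 0, 0],
    [0.37, 0.03, 0, 0, 0, 0, 0],
    [0.37, 0.03, 0, 0, 0, 0, 0],
    [0.37, 0.02, 0, 0, 0, 0, 0],
    [0.37, 0.02, 0, 0, 0, 0, 0],
    [0.37, 0.01, 0, 0, 0, 0, 0],
    [0.37, 0, 0, 0, 0, 0, 0]
  ]
}}

```text
time: 34.4
position: [0.5479, 0.0519, 0.0055]
tool_rot: [0.707, 0.03, -0.029, -0.706]
ft_force: [-0.3, 0.4, -0.4]
grip_width: 0.0325
```

Request:
{"method": "play_rows", "body": {
  "series": [
    [0.37, 0.01, 0, 0, 0, 0, 0],
    [0.37, 0.01, 0, 0, 0, 0, 0],
    [0.37, 0, 0, 0, 0, 0, 0]
  ]
}}

```text
time: 34.65
position: [0.5496, 0.0521, 0.0055]
tool_rot: [0.706, 0.03, -0.029, -0.706]
ft_force: [-1.2, -0.8, -0.2]
grip_width: 0.0325
```

Request:
{"method": "play_rows", "body": {
  "series": [
    [0.37, 0.01, 0, 0, 0, 0, 0],
    [0.37, 0, 0, 0, 0, 0, 0]
  ]
}}

```text
time: 34.82
position: [0.5506, 0.0521, 0.0055]
tool_rot: [0.706, 0.03, -0.029, -0.706]
ft_force: [-0.9, 0.2, -0.6]
grip_width: 0.0321
```

Request:
{"method": "play_rows", "body": {
  "series": [
    [0.37, 0.01, 0, 0, 0, 0, 0],
    [0.37, 0, 0, 0, 0, 0, 0]
  ]
}}

```text
time: 34.98
position: [0.5517, 0.0522, 0.0055]
tool_rot: [0.706, 0.03, -0.029, -0.706]
ft_force: [-0.1, -0.2, 0.1]
grip_width: 0.0322
```

Request:
{"method": "play_rows", "body": {
  "series": [
    [0.37, 0.01, 0, 0, 0, 0, 0],
    [0.37, 0, 0, 0, 0, 0, 0]
  ]
}}

```text
time: 35.15
position: [0.5527, 0.0523, 0.0055]
tool_rot: [0.707, 0.03, -0.029, -0.706]
ft_force: [-0.8, -0.7, -0.4]
grip_width: 0.0325
```

Request:
{"method": "play_rows", "body": {
  "series": [
    [0.37, 0.01, 0, 0, 0, 0, 0],
    [0.37, 0, 0, 0, 0, 0, 0]
  ]
}}

```text
time: 35.32
position: [0.553, 0.0524, 0.0055]
tool_rot: [-0.706, -0.029, 0.03, 0.707]
ft_force: [-3.0, -1.2, 1.3]
grip_width: 0.0322
```

Request:
{"method": "play_rows", "body": {
  "series": [
    [0.37, 0.01, 0, 0, 0, 0, 0],
    [0.37, 0, 0, 0, 0, 0, 0]
  ]
}}

```text
time: 35.48
position: [0.553, 0.0525, 0.0055]
tool_rot: [-0.706, -0.029, 0.031, 0.707]
ft_force: [-4.7, -1.6, 3.2]
grip_width: 0.0322
```

Run:
```python
from h import *
w=wd(-11,-1.5); rel(w[0],w[1],.005,94.75); print(dk(robot.get_obs()["position"]))
im=eyes.camera("scene"); cv2.imwrite("pics/scene27.png",cv2.resize(im[180:340,220:420,::-1],None,fx=4,fy=3.75,interpolation=cv2.INTER_CUBIC))
im=eyes.camera("wrist"); cv2.imwrite("pics/wrist27.png",im[:,:,::-1])
```

```text
pos [553.0333  52.4719   5.4948] jawang 94.81 down [-0.003  0.    -1.   ] q [-0.1064  0.7688  1.7484 -0.0005  0.6274 -1.7608] F [-4.7216 -1.6138  3.1868] t 35.48 w 0.03217858691898477
  turn ay deg -179.94 scaled -0.9997 shift tool mm [0.9147 0.4974 0.5036] q6
  turn ay deg 0.06 scaled 0.0003 shift tool mm [-0.9147  0.4974 -0.5036] q6
  turn ay deg -179.94 scaled -0.9997 shift tool mm [0.9147 0.4974 0.5036] q6
[[-10.0839  -0.9965]]
```

View pics/scene27.png

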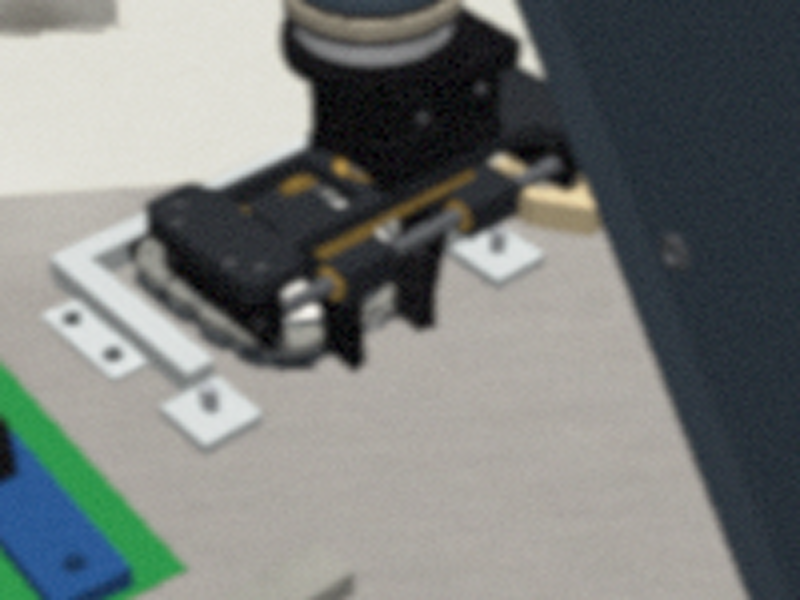

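View pics/wrist27.png

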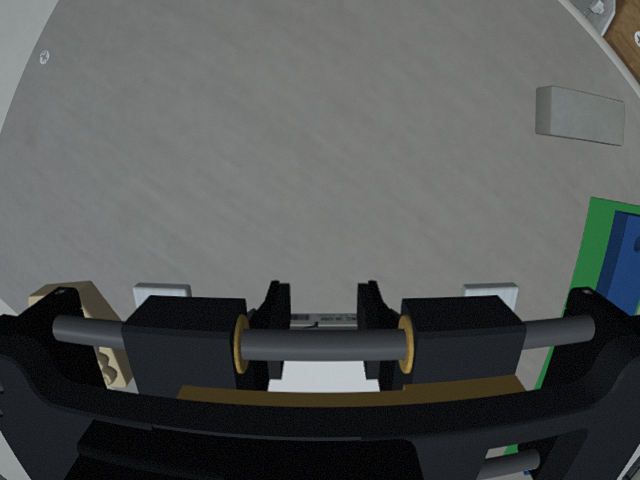

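Request:
{"method": "play_rows", "body": {
  "series": [
    [0.37, 0.01, 0, 0, 0, 0, 0],
    [0.37, 0, 0, 0, 0, 0, 0],
    [0.37, 0, 0, 0, 0, 0, 0]
  ]
}}

```text
time: 35.83
position: [0.5531, 0.0525, 0.0055]
tool_rot: [-0.706, -0.028, 0.031, 0.707]
ft_force: [-6.0, -1.8, 3.7]
grip_width: 0.0321
```

Request:
{"method": "play_rows", "body": {
  "series": [
    [0.37, -0.02, 0, 0, 0, 0, 0],
    [0.37, -0.05, 0, 0, 0, 0, 0],
    [0.37, -0.2, 0, 0, 0, 0, 0],
    [0.37, 0, -0.3, 0, 0, 0, 0],
    [0.37, 0, -0.35, 0, 0, 0, 0],
    [0.37, 0, -0.35, 0, 0, 0, 0],
    [0.37, 0, -0.35, 0, 0, 0, 0],
    [0.37, -0.3, -0.2, 0, 0, 0, 0],
    [0.37, -0.3, 0, -0.3, 0, 0, 0],
    [0.37, -0.3, 0, -0.3, 0, 0, 0],
    [0.37, 0, 0, -0.3, 0, 0, 0],
    [0.37, 0, 0, -0.3, 0, 0, 0]
  ]
}}

```text
time: 36.83
position: [0.4494, -0.0766, 0.1613]
tool_rot: [0.707, 0.031, -0.029, -0.706]
ft_force: [1.6, -0.7, -0.4]
grip_width: 0.0319
```

Request:
{"method": "play_rows", "body": {
  "series": [
    [0.37, 0, 0, -0.35, 0, 0, 0],
    [0.37, 0, 0, -0.35, 0, 0, 0],
    [0.37, 0, 0, -0.35, 0, 0, 0],
    [0.37, 0, 0, -0.35, 0, 0, 0],
    [0.37, 0, 0, -0.35, 0, 0, 0],
    [0.37, 0, 0, 0, 0, 0, 0]
  ]
}}

```text
time: 37.33
position: [0.4682, -0.2589, 0.1616]
tool_rot: [0.71, 0.031, -0.025, -0.703]
ft_force: [1.2, -0.2, -0.1]
grip_width: 0.0324
```

Run:
```python
from h import *
print(robot.get_obs()["position"],robot.get_obs()["time"])
for n in("top","scene"):
    im=eyes.camera(n); cv2.imwrite(f"pics/{n}28.png",im[:,:,::-1])
im=cv2.imread("pics/top28.png"); cv2.imwrite("pics/zt28.png",cv2.resize(np.clip(im[170:350,170:410]*1.5,0,255).astype(np.uint8),None,fx=3.3,fy=3.3,interpolation=cv2.INTER_CUBIC))
im=cv2.imread("pics/scene28.png"); cv2.imwrite("pics/zs28.png",cv2.resize(im[190:350,210:430],None,fx=3.6,fy=3.6,interpolation=cv2.INTER_CUBIC))
```

```text
[ 0.4682 -0.2589  0.1616] 37.3333
```

View pics/zt28.png

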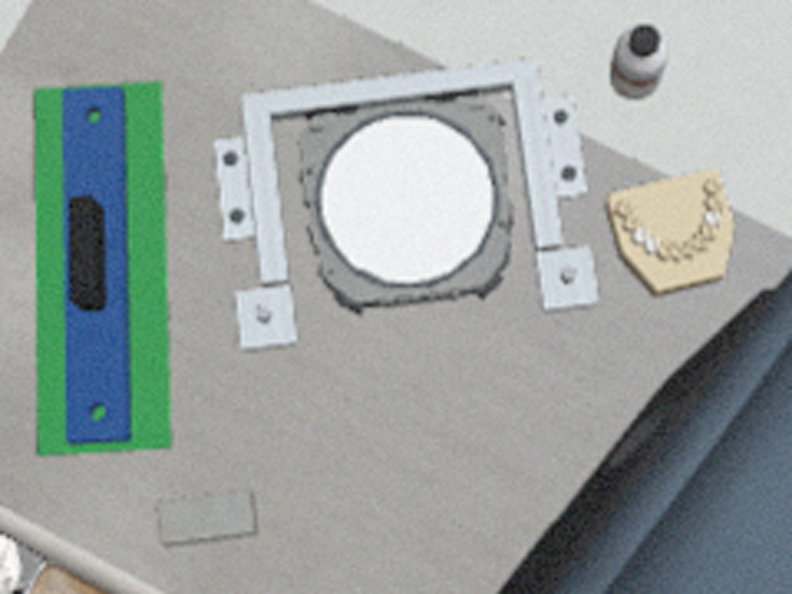

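View pics/zs28.png

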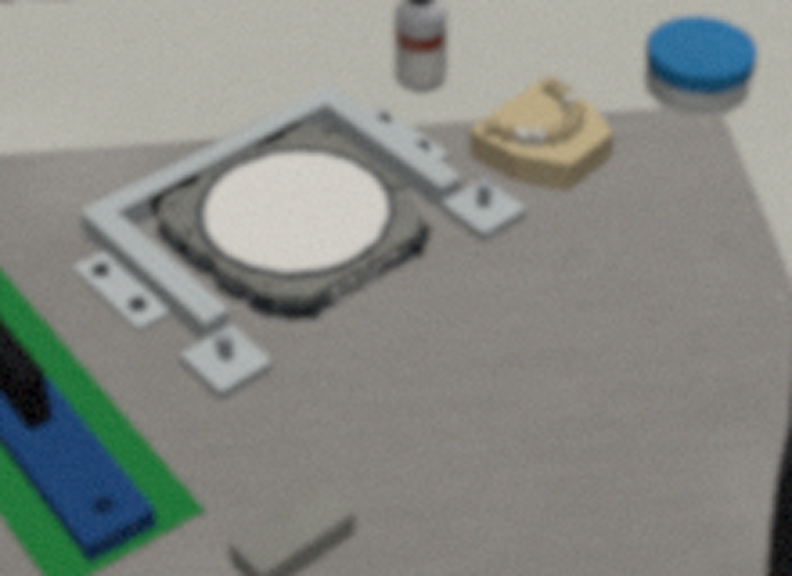

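Run:
```python
from h import *
im=cv2.imread("pics/top28.png")[:,:,::-1].copy(); im0=cv2.imread("pics/top0.png")[:,:,::-1].copy()
o=lambda uv,z:(onz("top",uv,z)[:,:2]*1000).astype(np.float32)
c=mask(im,(50,100,50),(75,255,255),(150,170,250,330)); print("mat",cv2.minAreaRect(o(c[:,0],.002)))
c=mask(im,(105,120,50),(125,255,255),(180,180,215,315)); print("keeper",cv2.minAreaRect(o(c[:,0],.014)))
c=mask(im,(0,0,120),(179,40,255),(264,200,325,260)); d=cv2.minEnclosingCircle(o(c[:,0],.017)); print("disc",d, dk(np.array(d[0])/1000+[.0027,.0007]))
za=lambda l:np.array(l)/3.3+[170,170]
a=o(za([[365,305],[480,291]]),.014); print("-x side yaw",np.degrees(np.arctan2(*(a[0]-a[1])[::-1]))-90)
a=o(za([[310,140],[312,240]]),.016); b=o(za([[508,120],[513,230]]),.016); print(dk(a/1000+[.0027,.0007]),dk(b/1000+[.0027,.0007]))
sc=[cv2.imread(f"pics/scene{k}.png") for k in (0,28)]
for nm,(x0,y0,x1,y1) in dict(bottle=(315,180,340,218),tin=(385,190,425,222),model=(338,208,382,240),stone=(270,325,312,356)).items(): print(nm,"mean diff",np.abs(sc[0][y0:y1,x0:x1].astype(int)-sc[1][y0:y1,x0:x1]).mean().round(2))
```

```text
mat ((590.4923706054688, 233.782958984375), (213.0902099609375, 73.88948822021484), 0.6371368169784546)
keeper ((589.4573364257812, 234.3291473388672), (202.49398803710938, 34.254608154296875), 0.29874542355537415)
disc ((616.8984375, 56.98780059814453), 48.80060577392578) [[56.6846 -1.3106]]
-x side yaw 4.2509155
[[97.4114 48.6471]
 [39.1505 54.1211]] [[ 94.238  -64.9939]
 [ 29.9387 -59.0644]]
bottle mean diff 27.86
tin mean diff 25.98
model mean diff 29.62
stone mean diff 23.99
```

Run:
```python
from h import *
im=cv2.imread("pics/top28.png"); x0,y0,x1,y1=240,185,345,270
z=cv2.resize(np.clip(im[y0:y1,x0:x1]*1.6,0,255).astype(np.uint8),None,fx=7,fy=7,interpolation=cv2.INTER_CUBIC)
for k in range(0,105,10): cv2.putText(z,str(x0+k),(k*7,10),0,.35,(0,0,255),1)
for k in range(0,85,10): cv2.putText(z,str(y0+k),(0,k*7+4),0,.35,(0,0,255),1)
cv2.imwrite("pics/zt29.png",z)
sc=[cv2.imread(f"pics/scene{k}.png").astype(int) for k in (0,28)]
print("control bench",np.abs(sc[0][300:320,330:400]-sc[1][300:320,330:400]).mean(), sc[0].mean(),sc[1].mean())
for n,zt,box in(("top",.028,(410,215,460,265)),):
    for k in(0,15,28): pass
for k in (0,25):
    i=cv2.imread("pics/scene0.png" if k==0 else "pics/scene28.png")[:,:,::-1].copy(); c=mask(i,(95,120,40),(112,255,255),(385,185,425,225)); print("tin",cv2.minAreaRect(c)[0])
    g=cv2.inRange(i,(0,0,0),(60,60,60))[180:200,318:338]; ys,xs=np.nonzero(g); print("cap",xs.mean()+318,ys.mean()+180)
    c=mask(i,(12,50,60),(30,255,255),(335,205,385,245)); print("model",cv2.minAreaRect(c)[0])
```

```text
control bench 25.58595238095238 100.34721788194445 106.349248046875
tin (404.0199890136719, 204.8599853515625)
cap 326.56410256410254 186.92307692307693
model (360.2047424316406, 229.00672912597656)
tin (404.5, 205.0)
cap 326.57142857142856 186.8857142857143
model (360.2432861328125, 229.04054260253906)
```

View pics/zt29.png

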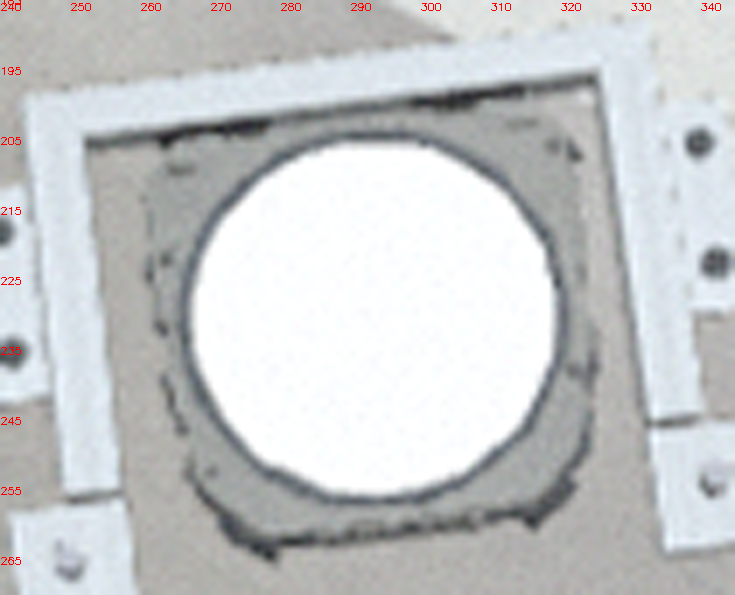

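Run:
```python
from rig import ticket
print(ticket.hand_in())
```

```text
the job is handed in; nothing more can be done
None
```

The keeper plate is on the mat and the cassette is home in the dock. The job was handed in at about 37.5 s, with the arm clear of everything; no verdict was reported.

**What I did**
- **Keeper:** I gripped its bar, lifted it straight up and level off both dowels, turned it about 86° and laid it on the mat.
- **Cassette:** I slid it with two fingertips in three pushes. The first squared it and moved it a little towards the dock. The second took it sideways past the model, stopping short of the stone. The third pushed it into the dock until the force rose to about 6 N.

**Last checks**
- **Keeper:** It lies flat, about 1 mm from the mat's centre and within 0.4° of its length.
- **Cassette:** It touches both bumpers in the top view. The disc centre is within about 1.5 mm of the expected home position. Its yaw matches the dock to about 0.5–1°, which is the limit of what I could read from the picture.
- **Surroundings:** The tin, bottle and model have not moved, to within half a pixel. I saw no contact with the model or the stone in any view; closest gap to the model about 22 mm.

**What disagreed**
- **Fingertips:** They are clearly shorter than the stated 25 mm ahead of the TCP. My first push passed over the cassette without touching it, so I lowered the tool to about 5 mm TCP height and pushed there.
- **Camera calibration:** The three cameras differed by up to 6 mm in x. I relied on where the arm actually gripped the keeper.
- **Side-edge check:** One rough reading of the cassette's side edges suggested about 5° of yaw. My picked points were off; the enlarged picture showed the cassette square.
- **Brightness comparison:** Comparing before and after pictures by brightness was useless because the lighting changed. I compared object positions instead.

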